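# Load a bottle into the sample carousel and index it to the reading post

## Task

Load the sample bottle that waits on the slide: turn the carousel by its posts until the one empty bay squarely faces the slide, then slide the bottle, without lifting it, along the slide and fully home to the back of that bay. Then turn the carousel until the loaded bay points straight at the pointer of the reading post, and leave it standing there; keep every bottle upright and in its bay, and leave the other things on the counter where they are.

Things in the scene. Friction and masses are not known exactly. Their poses are not given: they have to be found in the camera images.
- carousel: Fixed base of the carousel: a dark round foot 244 mm across that carries the turning table, the slide and the reading post. Origin on the turning axis at counter level, z up. The slide leads away along the base's own -y; the reading post stands in the direction 150 degrees counter-clockwise from the base's own +x (120 degrees clockwise from the slide, seen from above).
- table (a joint): Angle the table has turned since the start, rad, counter-clockwise from above positive. No end stop, light bearing friction: stays where it is left; let go at 1 rad/s it coasts about 5 degrees. Round deck 220 mm across, top 30 mm above the counter; on it a hub of 46 mm radius and four white wedges (tops 70 mm above the counter) leaving four bays 50 mm wide, open outward, 90 degrees apart.
- bay (a point): Point on the deck in the empty bay, 67 mm from the turning axis on the bay's dark centre line: where the bottle's axis stands when it is home against the hub. Turns with the table.
- post (a point): Top of one of the four metal push posts that stand upright on the wedges: 16 mm in diameter, 88 mm from the turning axis, top 150 mm above the counter. This one is 45 degrees counter-clockwise from the empty bay; the others follow at 90 degree steps. Turns with the table.
- slide_mark (a point): Fixed point 67 mm from the turning axis on the slide's centre line: bay lies here when the empty bay exactly faces the slide. The slide is a straight level channel, open at its outer end, from 114 to 271 mm from the axis; floor 31 mm above the counter, 48 mm between its guides, which rise to 43 mm above the counter (58 mm wide outside).
- read_mark (a point): Fixed point 67 mm from the axis towards the reading post: bay lies here when that bay points exactly at its pointer. The post is a grey box 44 mm wide, top 86 mm above the counter, with a level pointed metal pin on it aimed at the axis (highest point 95 mm above the counter); it stands 114 to 160 mm from the axis.
- bottle_mid (a point): The bottle to load: the red-capped bottle standing on the slide, 42 mm in diameter, 85 mm tall, about 90 g; this point is on its axis half-way up (42.5 mm above its foot).
- vial1: Small bottle, 34 mm in diameter and 68 mm tall, standing loose in the bay 90 degrees counter-clockwise from the empty one; origin at the centre of its foot, z along its axis.
- vial2: The same, in the bay opposite the empty one.
- vial3: The same, in the bay 90 degrees clockwise from the empty one.
- bay1 (a point): Place of vial1 on the deck, 63.5 mm from the axis on its bay's centre line; turns with the table.
- bay2 (a point): The same for vial2.
- bay3 (a point): The same for vial3.
- acid_bottle: Bystander: brown bottle, 64 mm in diameter, 140 mm tall; origin at the centre of its foot.
- flask: Bystander: conical glass flask, 65 mm wide, 103 mm tall; origin at the centre of its foot.
- beaker: Bystander: glass beaker, 81 mm wide, 95 mm tall; origin at the centre of its foot.
Mind the look-alikes: they are no part of the job. What is shaped like the part that bears bottle_mid but purple is not meant.

How it is judged:
By the outcome, as a careful person would: the job done as asked, in the order asked, and still so for the second after the job is handed in, with the robot touching nothing.
It also fails if it takes over 72 s, if anything falls off the work surface, if the arm or the gripper's body presses on something with over 40 N, if the wrist force passes 120 N, or if a joint passes its speed limit or range.

## Robot

A 7-joint arm with a two-finger parallel gripper is mounted at the origin on a cart in front of the work surface, level with it; the furniture and walls round the work are solid. World frame = base frame: x ahead of the robot, y to its left, z up, the work surface at z = 0. Lengths are in m, angles in rad, forces in N, time in s.
With the tool pointing down it reaches from about 0.4 to 0.9 m from the base axis. Payload 5.6 kg.
Tool frame: the origin (TCP) lies midway between the tips of the shut fingers; the grasp point (between the pads) lies 19 mm behind it; z points along the fingers, y is the direction in which the jaws open and shut (so a half turn about z gives the same grasp; the last joint's range is limited). The gripper opens to 92 mm and grips with 3 to 60 N. Pads are 20 mm wide; open, the fingers measure 128 mm over their backs; the gripper's body (75 mm by 189 mm) begins 69 mm behind the grasp point.
Start: joints at [-1.311, 0.468, -0.012, 1.603, 0.006, 1.071, -0.056], TCP at [0.194, 0.62, 0.215] pointing down, gripper open.
Joint ranges: [-2.53, 2.53], [-0.31, 2.02], [-1.57, 1.55], [0.28, 2.44], [-1.29, 4.43], [0.15, 1.84], [-2.92, 2.92]. Speed limits (rad/s): [2.57, 2.57, 3.14, 3.14, 3.14, 3.14, 3.14].

## Interface

Orientations are given as a 3x3 rotation matrix whose columns are the frame's x, y, z axes.
In Python, from cell import arm, optics gives the robot as it stands. The module is installed in compiled form; this text tells all that it offers.
- The arm moves only by the shell command python3 -m handwheel 'ROWS'. ROWS is JSON, a list that holds one entry, the list of rows, each a list of 5 numbers: the shift along the world's x, y, z in cm, then the turn about the world's z in rad, then the opening, from 0 (shut) to 1 (fully open). In form: [[[x, y, z, yaw, claw], ...]]. A call has 1 to 12 rows; each row shifts and turns the pose as measured when the row begins; what a row does not reach is not made up. A row lasts 1/8 s, in which the tool goes at most 62.5 mm and 10.7 degrees, less where a joint would pass 70% of its speed; a pose out of reach is approached as far as the arm can. A call is refused whole if a number of a shift passes 6.25 or a number of a turn 0.188, either way. A call with a gripper value outside its range is refused whole. The fingers move at their own pace and stop on an object; the grip force is fixed at half the most. Time passes only in rows, so rows that do not move let the fingers close. It gives the time, the measured TCP pose, the force and the opening at its end, in the units of the state.
- arm.observe(): the state, without advancing time (a new reading comes with each control period).
- optics.capture(name): name is "side" or "top" or "wrist"; returns the picture (384x512x3 uint8, blue, green, red); there is no depth.
- optics.calibration(name): a dict with "K" (3x3 intrinsics, pixels), "cam_to_world" (4x4, takes a point from camera to world coordinates). Camera axes: x right, y down, z forward; pixel columns grow to the right and rows downward; lengths in m; the calibration is good to about 2 mm. A picture is of the moment at which its call begins: read the wrist's pose just before it. calibration takes no time and is no camera call; for the wrist camera it gives the pose at the moment of the call.
- arm.job_done(): hands the job in, once; it reports no verdict.
The state is a dict: "time": time; "q": joint angles; "joint_velocities": joint speeds; "joint_efforts": joint torques, N m; "position": TCP position; "ee_rot": TCP orientation; "force": force on the tool from outside, world axes, zero at the start; "ft_torque": the same for the moment, N m; "opening": finger opening in m.
Only numpy, scipy, OpenCV 4.12 (cv2) and the standard library are available. Lean on these libraries where they do the work, as an engineer would, in place of code of your own. Each camera call takes 0.05 s, during which the arm holds its last target.

## Working session

There is one attempt and no reset: what is moved stays moved. The work goes in short steps, Python scripts to look and compute and a shell command to move; the robot and the scene stay as the last step left them, time stands still between calls to the robot, and variables do not carry over. Pictures are saved under pics/ and viewed, and the job is handed in when it is done.

```bash
mkdir -p pics; ls
python3 - <<'E'
from cell import arm, optics
import cv2
s=arm.observe()
print(s['time'],s['position'],s['ee_rot'],s['opening'],s['force'])
for n in('top','side','wrist'):
    c=optics.calibration(n); print(n,c['K'],c['cam_to_world'])
    cv2.imwrite(f'pics/{n}0.png',optics.capture(n))
E
```

```text
pics
0.0 [0.1937687  0.61984914 0.21365672] [[-9.54465161e-01  2.98322174e-01 -3.69052737e-04]
 [ 2.98322365e-01  9.54463685e-01 -1.68566028e-03]
 [-1.50622405e-04 -1.71900070e-03 -9.99998511e-01]] 0.09160507226878385 [-0.48648177  0.01755311 -0.406095  ]
top [[388.19819566   0.         253.68772258]
 [  0.         388.19819566 187.20726942]
 [  0.           0.           1.        ]] [[-6.00561188e-03 -9.87288363e-01  1.58825758e-01  3.70796122e-01]
 [-9.99979843e-01  6.25667695e-03  1.08076627e-03 -8.20474431e-02]
 [-2.06074942e-03 -1.58816066e-01 -9.87306037e-01  1.17275008e+00]
 [ 0.00000000e+00  0.00000000e+00  0.00000000e+00  1.00000000e+00]]
side [[385.17017114   0.         255.90183375]
 [  0.         385.17017114 186.17349242]
 [  0.           0.           1.        ]] [[ 0.23356052 -0.78685987  0.57122765  0.0151408 ]
 [-0.97227262 -0.18196216  0.14688676 -0.23027563]
 [-0.01163748 -0.58969595 -0.80754149  0.90334375]
 [ 0.          0.          0.          1.        ]]
wrist [[295.70932474   0.         259.03366746]
 [  0.         295.70932474 188.88923079]
 [  0.           0.           1.        ]] [[ 2.98130675e-01  9.26059000e-01  2.31371626e-01  1.29254313e-01]
 [ 9.54524545e-01 -2.88986456e-01 -7.32783830e-02  6.40745525e-01]
 [-9.96839765e-04  2.42696430e-01 -9.70101773e-01  3.83269805e-01]
 [ 0.00000000e+00  0.00000000e+00  0.00000000e+00  1.00000000e+00]]
```

View pics/top0.png

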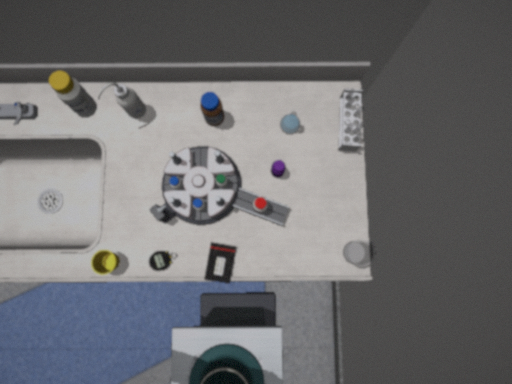

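View pics/side0.png

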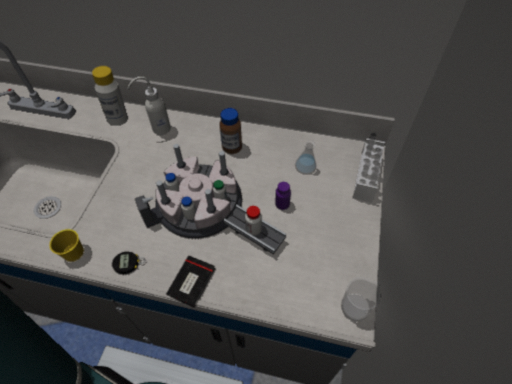

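```bash
cat > h.py <<'E'
from cell import arm, optics
import cv2, numpy as np
def p2w(n,u,v,z,c=None):
    c=c or optics.calibration(n);K=c['K'];T=c['cam_to_world']
    d=T[:3,:3]@np.linalg.solve(K,[u,v,1]);o=T[:3,3]
    return o+d*(z-o[2])/d[2]
def w2p(n,p,c=None):
    c=c or optics.calibration(n);K=c['K'];T=c['cam_to_world']
    q=K@(T[:3,:3].T@(np.array(p)-T[:3,3]));return q[:2]/q[2]
def crop(im,u0,v0,u1,v1,f,name):
    cv2.imwrite('pics/'+name,cv2.resize(im[v0:v1,u0:u1],None,fx=f,fy=f,interpolation=cv2.INTER_CUBIC))
E
python3 - <<'E'
from h import *
im=cv2.imread('pics/top0.png');crop(im,145,135,305,235,5,'topc.png')
im=cv2.imread('pics/side0.png');crop(im,130,130,300,257,4.7,'sidec.png')
E
```

```text
(no output)
```

View pics/topc.png

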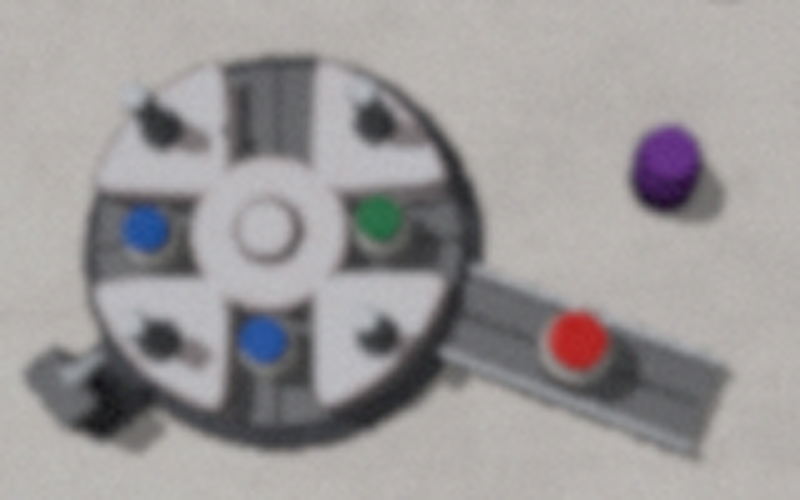

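View pics/sidec.png

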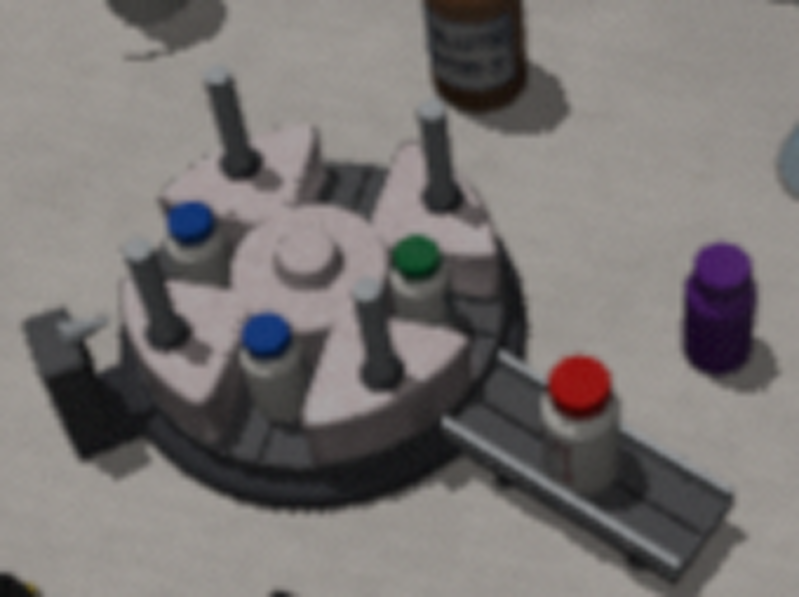

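```bash
cat > fit.py <<'E'
from h import *
from scipy.optimize import least_squares
T=lambda u,v:(145+u/5,135+v/5)
S=lambda u,v:(130+u/4.7,130+v/4.7)
ct,cs=optics.calibration('top'),optics.calibration('side')
pos=lambda c,r,a,z:np.array([c[0]+r*np.cos(a),c[1]+r*np.sin(a),z])
# p: cx,cy, slide dir angle a_s, empty bay angle a_b
def model(p):
    c=p[:2];a=p[2];b=p[3];L=[]
    q=np.pi/4
    # posts: b faces +x(up); ccw 45 -> upper-left
    tp=[(132,97),None,None,(360,92)]
    sp=[(218,75),(138,247),(368,290),(432,108)]
    for i in range(4):
        w=pos(c,.088,b+q+i*np.pi/2,.15)
        if tp[i]:L.append(('top',w,T(*tp[i])))
        L.append(('side',w,S(*sp[i])))
    d=np.array([np.cos(a),np.sin(a),0]);n=np.array([-d[1],d[0],0]);o=np.array([c[0],c[1],.043])
    for r,s,tt,ss in[(.271,.0265,(728,372),(731,497)),(.271,-.0265,(698,452),(680,572))]:
        L.append(('top',o+r*d+s*n,T(*tt)));L.append(('side',o+r*d+s*n,S(*ss)))
    # dome: table deck left/right edge vials
    for k,tt in[(1,(147,228)),(2,(265,340)),(3,(380,217))]:
        L.append(('top',pos(c,.0635,b+k*np.pi/2,.098),T(*tt)))
    return L
def res(p):
    return np.concatenate([w2p(n,w,ct if n=='top' else cs)-np.array(u) for n,w,u in model(p)])
if __name__=='__main__':
    r=least_squares(res,[.55,.05,np.radians(-110),0],loss='soft_l1')
    print(r.x,np.degrees(r.x[2:]));print(np.round(res(r.x).reshape(-1,2),1).tolist())
    c=r.x[:2]
    print('bottle',p2w('top',*T(578,340),.116),p2w('side',*S(580,378),.116), 'r,ang',[(np.hypot(*(w[:2]-c)),np.degrees(np.arctan2(*(w[:2]-c)[::-1]))) for w in(p2w('top',*T(578,340),.116),p2w('side',*S(580,378),.116))])
    print('purple',p2w('top',*T(667,150),.085))
    print('read ang', np.degrees(r.x[2])-120, 'box img',p2w('top',*T(65,385),.086))
    print('vials'); 
    for k,tt in[(1,(147,228)),(2,(265,340)),(3,(380,217))]: 
        w=p2w('top',*T(*tt),.098)[:2]-c; print(np.hypot(*w),np.degrees(np.arctan2(w[1],w[0])))
E
python3 fit.py
```

```text
[ 0.56608146  0.07693667 -1.95413507  0.02650928] [-111.96369187    1.51886973]
[[0.2, 0.0], [-0.1, 0.5], [0.3, 1.2], [0.4, 0.3], [0.5, -0.5], [0.2, 0.6], [-1.4, -1.0], [0.5, 0.3], [-1.8, -0.1], [-0.4, -0.1], [0.6, -0.2], [-0.2, -0.9], [-0.9, 0.6]]
bottle [ 0.49685901 -0.09956105  0.116     ] [ 0.50004933 -0.09814912  0.116     ] r,ang [(np.float64(0.18958689752503544), np.float64(-111.41512466306254)), (np.float64(0.18712368615176622), np.float64(-110.66354528226648))]
purple [ 0.60975073 -0.15201952  0.085     ]
read ang -231.96369187180602 box img [0.47680878 0.18825791 0.086     ]
vials
0.06515183068734094 91.89460909760314
0.06602660914761443 -177.95621827682254
0.06602916406847122 -87.13485712654916
```

```bash
python3 -m handwheel '[[[3.1,-4.8,0.2,-0.045,1],[3.1,-4.8,0.2,-0.045,1],[3.1,-4.8,0.2,-0.045,1],[3.1,-4.8,0.2,-0.045,1],[3.1,-4.8,0.2,-0.045,0.6],[3.1,-4.8,0.2,-0.045,0.5],[3.1,-4.8,0.2,-0.045,0.5],[3.1,-4.8,0.2,-0.045,0.5],[3.1,-4.8,0.2,-0.045,0.5],[0,0,0,0,0.5]]]'
python3 - <<'E'
from h import *
s=arm.observe();print(s['time'],s['position'],s['opening'],np.degrees(np.arctan2(s['ee_rot'][1,1],s['ee_rot'][0,1])),s['q'])
c=optics.calibration('wrist');im=optics.capture('wrist');np.savez('w1.npz',K=c['K'],T=c['cam_to_world'])
cv2.imwrite('pics/w1r.png',im);cv2.imwrite('pics/w1.png',cv2.resize(im,None,fx=1.5625,fy=1.5625,interpolation=cv2.INTER_CUBIC))
E
```

```text
time: 1.4
position: [0.4768, 0.172, 0.2306]
ee_rot: [[-0.752, 0.659, -0.001], [0.659, 0.752, -0.001], [0.0, -0.002, -1.0]]
force: [0.7, 0.9, -0.4]
opening: 0.0459
1.4 [0.47683519 0.17196084 0.23058716] 0.04591568333780535 48.74216347275168 [-0.67761851  0.20548109  0.30435745  1.9469476  -0.07187881  1.00117803
  0.51033632]
```

View pics/w1.png

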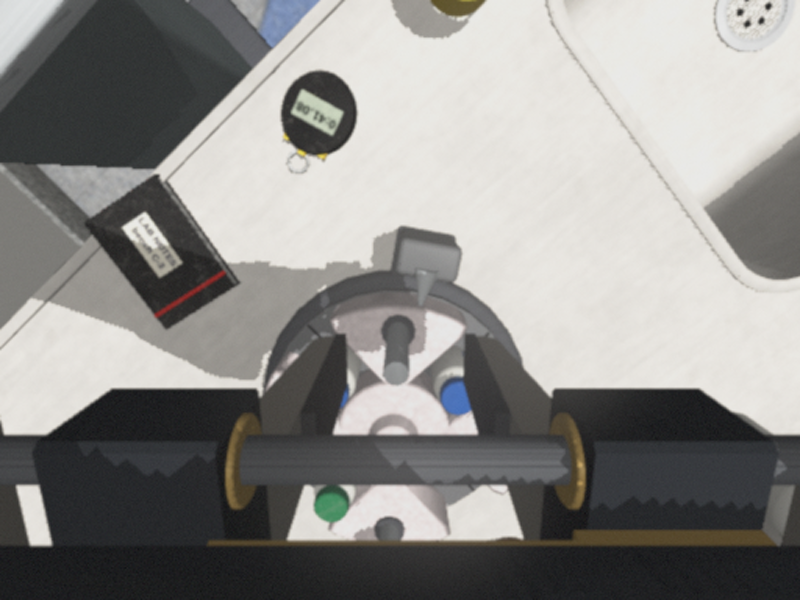

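Run:
```python
from h import *
d=np.load('w1.npz');c={'K':d['K'],'cam_to_world':d['T']}
C=np.array([.5661,.0769])
f=lambda u,v,z:p2w('wrist',u/1.5625,v/1.5625,z,c)
for n,a in dict(posttop=(397,372,.15),pintip=(425,303,.09),pinbase=(427,272,.09),blue=(457,396,.098),green=(331,503,.098),post2=(389,528,.15),boxl=(398,228,.086),boxr=(460,238,.086)).items():
    w=f(*a);e=w[:2]-C;print(n,w,np.hypot(*e),np.degrees(np.arctan2(e[1],e[0])))
```

```text
posttop [0.50470947 0.14205273 0.15      ] 0.08951913964283918 133.29706752186388
pintip [0.49773279 0.17279353 0.09      ] 0.11776944851687775 125.4869368005934
pinbase [0.48199839 0.18810034 0.09      ] 0.13942237038875357 127.10047728719954
blue [0.56297754 0.14640327 0.098     ] 0.06957337202206988 92.5723073108758
green [0.56812835 0.01787195 0.098     ] 0.05906289156303204 -88.03194605725498
post2 [0.58155489 0.06728976 0.15      ] 0.018199190063510062 -31.874393728889135
boxl [0.44678888 0.1926835  0.086     ] 0.16625570652617927 135.85966488515032
boxr [0.47963499 0.21989174 0.086     ] 0.16710127688118587 121.16073746211536
```

```bash
python3 -m handwheel '[[[2.65,-3.2,0,-0.05,0.5],[0,0,-5,0,0.5],[0,0,-5,0,0.5],[0,0,-1.5,0,0.5],[0,0,0,0,0.5]]]'
python3 - <<'E'
from h import *
s=arm.observe();print(np.degrees(np.arctan2(s['ee_rot'][1,1],s['ee_rot'][0,1])))
c=optics.calibration('wrist');im=optics.capture('wrist');np.savez('w2.npz',K=c['K'],T=c['cam_to_world'])
cv2.imwrite('pics/w2r.png',im);crop(im,100,120,420,360,2.5,'w2.png')
E
```

```text
time: 2.08
position: [0.5005, 0.1502, 0.1134]
ee_rot: [[-0.729, 0.685, -0.002], [0.685, 0.729, 0.005], [0.004, 0.002, -1.0]]
force: [-0.3, -0.4, 0.6]
opening: 0.0458
46.762490791938994
```

View pics/w2.png

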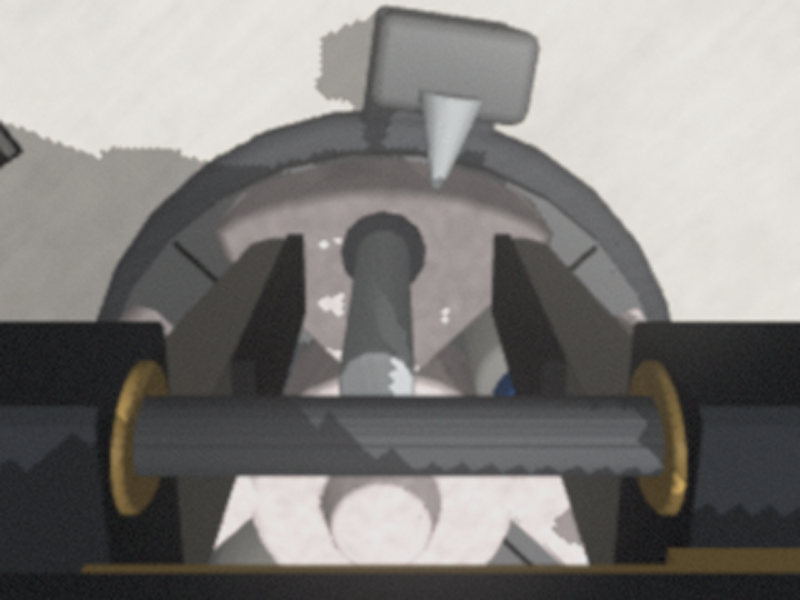

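Run:
```python
from h import *
d=np.load('w2.npz');c={'K':d['K'],'cam_to_world':d['T']}
f=lambda u,v,z:p2w('wrist',u/2.5+100,v/2.5+120,z,c)
for n,a in dict(base=(384,250,.075),top=(377,372,.15),pintip=(436,185,.09),boxL=(378,12,.086),boxR=(537,40,.086)).items(): print(n,f(*a))
print(w2p('wrist',arm.observe()['position'],c), (w2p('wrist',arm.observe()['position'],c)-[100,120])*2.5)
```

```text
base [0.50376409 0.14239491 0.075     ]
top [0.50260862 0.14313865 0.15      ]
pintip [0.49617056 0.16927639 0.09      ]
boxL [0.45234037 0.18923488 0.086     ]
boxR [0.48622963 0.21475911 0.086     ]
[258.95414313 230.18068026] [397.38535782 275.45170066]
```

```bash
python3 -m handwheel '[[[0.3,-0.8,0.1,0,0.5],[0,0,0,0,0],[0,0,0,0,0],[0,0,0,0,0]]]'
python3 - <<'E'
from h import *
s=arm.observe();print(np.degrees(np.arctan2(s['ee_rot'][1,1],s['ee_rot'][0,1])), s['force'])
for n in('top','side'):
    im=optics.capture(n); cv2.imwrite(f'pics/{n}1r.png',im)
    if n=='top':crop(im,145,135,305,235,5,'top1.png')
    else: crop(im,130,110,300,237,4.7,'side1.png')
E
```

```text
time: 2.62
position: [0.5067, 0.143, 0.1194]
ee_rot: [[-0.729, 0.685, 0.006], [0.685, 0.729, 0.009], [0.001, 0.01, -1.0]]
force: [-1.0, -0.9, -0.9]
opening: 0.018
46.78627026717859 [-0.95215883 -0.93704918 -0.91387749]
```

View pics/top1.png

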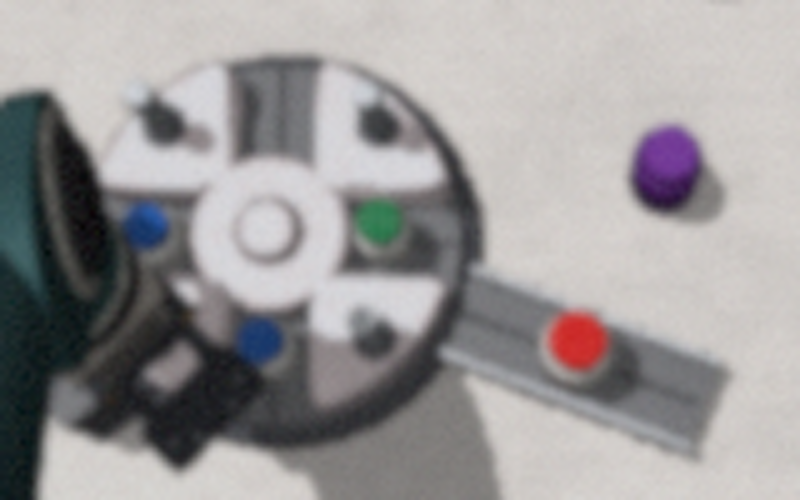

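```bash
cat > arc.py <<'E'
import sys;from h import *
# arc.py total_deg step : rows from the present TCP about C with correction toward r=.088
tot,n=float(sys.argv[1]),int(sys.argv[2])
C=np.array([.5668,.0812]);s=arm.observe();p=s['position'][:2]-C
a=np.arctan2(p[1],p[0]);y=np.degrees(np.arctan2(s['ee_rot'][1,1],s['ee_rot'][0,1]))
print('t',s['time'],'ang',np.degrees(a),'r',np.hypot(*p),'yaw',y,'z',s['position'][2],'F',s['force'],'op',s['opening'])
q=p.copy()
for i in range(1,n+1):
    b=a+np.radians(tot)*i/n;w=.088*np.array([np.cos(b),np.sin(b)])
    print(np.round((w-q)*100,2),end=' ');q=w
print('yaw/row',np.radians(tot)/n)
E
python3 arc.py -40 8
```

```text
t 2.725 ang 134.12344052106397 r 0.08624179321721503 yaw 46.80097523714813 z 0.11944068780549841 F [ 0.1533283  -0.33802563  3.37043326] op 0.01509522062180443
[0.45 0.64] [0.62 0.46] [0.65 0.4 ] [0.69 0.34] [0.71 0.28] [0.74 0.22] [0.75 0.15] [0.76 0.09] yaw/row -0.08726646259971647
```

```bash
python3 -m handwheel '[[[0.45,0.64,0,-0.087,0],[0.62,0.46,0,-0.087,0],[0.65,0.4,0,-0.087,0],[0.69,0.34,0,-0.087,0],[0.71,0.28,0,-0.087,0],[0.74,0.22,0,-0.087,0],[0.75,0.15,0,-0.087,0],[0.76,0.09,0,-0.087,0]]]'; python3 arc.py -40 8
```

```text
time: 3.72
position: [0.563, 0.1676, 0.1195]
ee_rot: [[-0.099, 0.995, 0.01], [0.995, 0.099, -0.001], [-0.002, 0.01, -1.0]]
force: [0.1, -1.4, 1.4]
opening: 0.0155
t 3.725 ang 92.52889554046668 r 0.08643801750559056 yaw 5.682016195767941 z 0.11948959443010901 F [ 0.07753113 -1.43941305  1.38853424] op 0.01545060122501613
[0.76 0.16] [ 0.76 -0.07] [ 0.76 -0.13] [ 0.74 -0.2 ] [ 0.72 -0.26] [ 0.7  -0.32] [ 0.67 -0.38] [ 0.63 -0.44] yaw/row -0.08726646259971647
```

```bash
python3 -m handwheel '[[[0.76,0.08,0,-0.09,0],[0.76,-0.07,0,-0.09,0],[0.76,-0.13,0,-0.09,0],[0.74,-0.2,0,-0.09,0],[0.72,-0.26,0,-0.09,0],[0.7,-0.32,0,-0.09,0],[0.67,-0.38,0,-0.09,0],[0.63,-0.44,0,-0.09,0]]]'; python3 arc.py -27 6
```

```text
time: 4.72
position: [0.6235, 0.1484, 0.1195]
ee_rot: [[0.599, 0.801, 0.007], [0.801, -0.599, -0.012], [-0.005, 0.012, -1.0]]
force: [0.1, -1.8, 1.1]
opening: 0.0153
t 4.725 ang 49.848298987608366 r 0.08789778781521927 yaw -36.792151931155466 z 0.11951112534655979 F [ 0.1221011  -1.77362815  1.08361633] op 0.015303862817559896
[ 0.52 -0.46] [ 0.47 -0.5 ] [ 0.43 -0.54] [ 0.39 -0.57] [ 0.34 -0.6 ] [ 0.29 -0.63] yaw/row -0.07853981633974483
```

```bash
python3 -m handwheel '[[[0.52,-0.46,0,-0.08,0],[0.47,-0.5,0,-0.08,0],[0.43,-0.54,0,-0.08,0],[0.39,-0.57,0,-0.08,0],[0.34,-0.6,0,-0.08,0],[0.29,-0.63,0,-0.08,0],[0,0,0,0,0]]]'; python3 arc.py -2 1
python3 - <<'E'
from h import *
im=optics.capture('top'); cv2.imwrite('pics/top2r.png',im);crop(im,145,135,305,235,5,'top2.png')
E
```

```text
time: 5.6
position: [0.6501, 0.1132, 0.1195]
ee_rot: [[0.907, 0.421, 0.002], [0.421, -0.907, -0.015], [-0.005, 0.015, -1.0]]
force: [-0.2, -0.9, 1.2]
opening: 0.0151
t 5.6 ang 21.044133250724286 r 0.08922569743707387 yaw -65.12729796177103 z 0.11952436522065851 F [-0.17415578 -0.86724907  1.24995066] op 0.015116531647465119
[-0.01 -0.33] yaw/row -0.03490658503988659
```

View pics/top2.png

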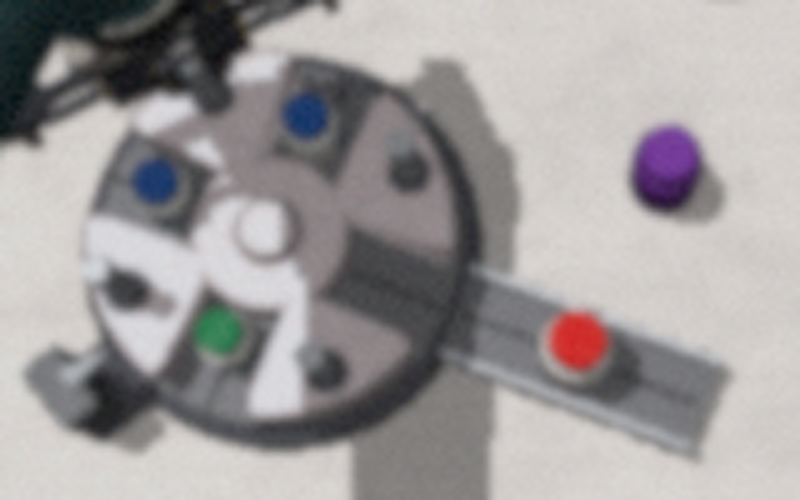

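Run:
```python
from h import *
im=cv2.imread('pics/top2r.png')[170:230,200:295]
im=cv2.convertScaleAbs(im,alpha=2.0,beta=-60)
cv2.imwrite('pics/top2z.png',cv2.resize(im,None,fx=8,fy=8,interpolation=cv2.INTER_CUBIC))
```

```text
(no output)
```

View pics/top2z.png

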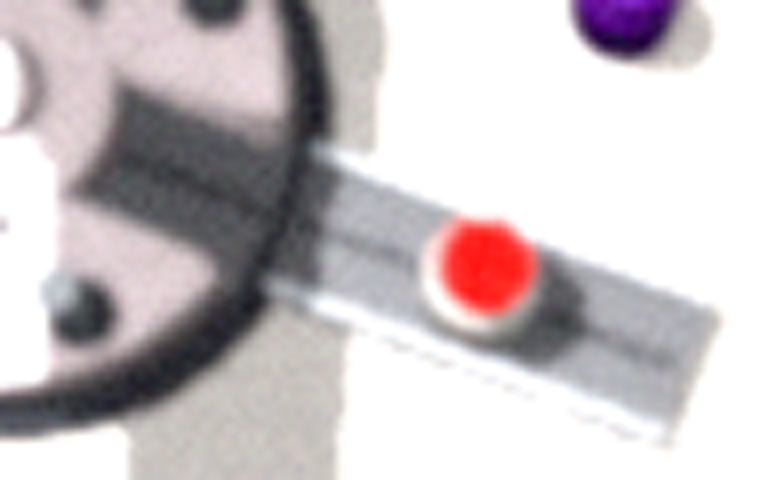

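```bash
cat > al.py <<'E'
import sys;from h import *
# radial sampling in top picture: for each r, find angle of dark line near direction a0
def ridge(im,C,a0,rs,z,half,cal):
    g=cv2.GaussianBlur(cv2.cvtColor(im,cv2.COLOR_BGR2GRAY).astype(np.float32),(0,0),0.6);out=[]
    d=np.array([np.cos(a0),np.sin(a0)]);n=np.array([-d[1],d[0]])
    t=np.arange(-half,half+1e-6,.0005);P=[]
    for r in rs:
        pts=np.array([w2p('top',[*(C+r*d+k*n),z],cal) for k in t],np.float32)
        v=cv2.remap(g,pts[:,0:1].copy(),pts[:,1:2].copy(),cv2.INTER_CUBIC)[:,0]
        P.append(v)
    P=np.array(P)
    for r,v in zip(rs,P):
        w=np.clip(np.percentile(v,60)-v,0,None);k=np.argmax(w);s=slice(max(0,k-6),k+7)
        out.append((r,(w[s]*t[s]).sum()/w[s].sum()))
    return np.array(out)
if __name__=='__main__':
    im=cv2.imread(sys.argv[1]);cal=optics.calibration('top')
    C=np.array([.5668,.0790])
    a=np.radians(-111.5)
    S=np.vstack([ridge(im,C,a,np.arange(.124,.152,.004),.031,.012,cal),ridge(im,C,a,np.arange(.235,.265,.004),.031,.012,cal)])
    B=ridge(im,C,a,np.arange(.056,.104,.004),.030,.012,cal)
    print('slide',np.round(S*1000,1).tolist());print('bay',np.round(B*1000,1).tolist())
    ps=np.polyfit(S[:,0],S[:,1],1);pb=np.polyfit(B[:,0],B[:,1],1)
    print('slide ang',-111.5+np.degrees(ps[0]),'off at0',ps[1],'bay ang',-111.5+np.degrees(pb[0]),'off at 0',pb[1],'bay vs slide at r=.08',np.polyval(pb,.08)-np.polyval(ps,.08), 'implied deg',np.degrees((np.polyval(pb,.08)-np.polyval(ps,.08))/.08))
E
python3 al.py pics/top2r.png
```

```text
slide [[124.0, -0.3], [128.0, -10.7], [132.0, -11.0], [136.0, 1.0], [140.0, 1.0], [144.0, 1.1], [148.0, 1.4], [235.0, 1.1], [239.0, 1.5], [243.0, 1.1], [247.0, 1.0], [251.0, 1.0], [255.0, 1.0], [259.0, 1.1], [263.0, 1.6]]
bay [[56.0, 0.5], [60.0, 0.5], [64.0, 1.3], [68.0, 0.9], [72.0, 1.4], [76.0, -0.0], [80.0, 0.0], [84.0, -0.4], [88.0, 0.1], [92.0, 0.7], [96.0, -0.0], [100.0, -0.9]]
slide ang -109.48197151442984 off at0 -0.007460439034076346 bay ang -113.22339803159666 off at 0 0.0026925778544370253 bay vs slide at r=.08 0.004928999972834558 implied deg 3.5301361957939696
```

```bash
python3 -m handwheel '[[[-0.05,0.14,0,0.017,0],[0,0,0,0,0]]]'; python3 arc.py -2 1
python3 - <<'E'
from h import *
im=sum(optics.capture('top').astype(np.float32) for _ in range(4))/4; cv2.imwrite('pics/top3r.png',im)
im=cv2.convertScaleAbs(im[170:230,200:295],alpha=2.0,beta=-60)
cv2.imwrite('pics/top3z.png',cv2.resize(im,None,fx=8,fy=8,interpolation=cv2.INTER_CUBIC))
E
python3 al.py pics/top3r.png
```

```text
time: 5.9
position: [0.649, 0.1155, 0.1195]
ee_rot: [[0.898, 0.44, 0.001], [0.44, -0.898, -0.015], [-0.005, 0.014, -1.0]]
force: [0.1, -1.8, 0.6]
opening: 0.0151
t 5.9 ang 22.63602510562466 r 0.08911184264228784 yaw -63.872088537612896 z 0.1195269384330459 F [ 0.10856014 -1.82887973  0.63836519] op 0.015134086277932201
[ 0.01 -0.33] yaw/row -0.03490658503988659
slide [[124.0, -0.8], [128.0, -10.6], [132.0, -11.0], [136.0, 1.4], [140.0, 1.0], [144.0, 1.5], [148.0, 1.5], [235.0, 1.1], [239.0, 1.5], [243.0, 1.1], [247.0, 1.5], [251.0, 1.5], [255.0, 1.5], [259.0, 1.6], [263.0, 1.5]]
bay [[56.0, 1.5], [60.0, 2.0], [64.0, 2.5], [68.0, 2.4], [72.0, 1.6], [76.0, 2.5], [80.0, 2.6], [84.0, 2.5], [88.0, 2.5], [92.0, 2.9], [96.0, 2.9], [100.0, 3.0]]
slide ang -109.3919511672918 off at0 -0.007603860856063798 bay ang -109.97079396122403 off at 0 0.0003205272538150673 bay vs slide at r=.08 0.007116171101434014 implied deg 5.096582130064142[ WARN:0@4.342] global loadsave.cpp:1063 imwrite_ Unsupported depth image for selected encoder is fallbacked to CV_8U.
```

View pics/top3z.png

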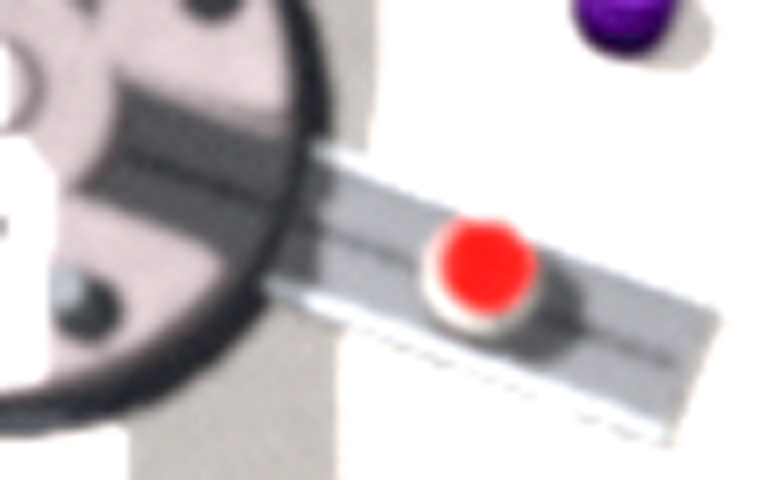

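```bash
sed -i 's/np.arange(.124,.152,.004)/np.arange(.138,.152,.004)/' al.py; python3 -m handwheel '[[[0.04,-0.1,0,-0.013,0],[0,0,0,0,0]]]'; python3 arc.py -2 1
python3 - <<'E'
from h import *
im=sum(optics.capture('top').astype(np.float32) for _ in range(4))/4; cv2.imwrite('pics/top4r.png',im.astype(np.uint8))
E
python3 al.py pics/top4r.png
```

```text
time: 6.35
position: [0.6495, 0.1144, 0.1195]
ee_rot: [[0.904, 0.427, 0.001], [0.427, -0.904, -0.015], [-0.005, 0.014, -1.0]]
force: [1.0, -1.8, 1.0]
opening: 0.0151
t 6.35 ang 21.86270913753693 r 0.08914767459907966 yaw -64.72240939492875 z 0.11950945025256882 F [ 0.95955919 -1.83722286  1.02456172] op 0.015062073814416462
[ 0.   -0.33] yaw/row -0.03490658503988659
slide [[138.0, 1.1], [142.0, 1.0], [146.0, 1.5], [150.0, 1.5], [235.0, 1.1], [239.0, 1.4], [243.0, 1.0], [247.0, 1.4], [251.0, 1.1], [255.0, 1.5], [259.0, 1.5], [263.0, 1.9]]
bay [[56.0, 1.0], [60.0, 1.1], [64.0, 1.4], [68.0, 1.5], [72.0, 1.5], [76.0, 1.5], [80.0, 1.5], [84.0, 1.5], [88.0, 1.1], [92.0, 1.0], [96.0, 1.0], [100.0, 1.5]]
slide ang -111.41456464615965 off at0 0.0010258737746132905 bay ang -111.49294556576224 off at 0 0.001288352738092299 bay vs slide at r=.08 0.0001530385540545031 implied deg 0.10960579062634676
```

```bash
python3 -m handwheel '[[[0,0,0,0,0.4],[0,0,0,0,0.4],[0,0,0,0,0.4],[0,0,4,0,0.4],[0,0,4.5,0,0.4],[0,0,0,0,0.4]]]'
python3 - <<'E'
from h import *
im=sum(optics.capture('top').astype(np.float32) for _ in range(4))/4; cv2.imwrite('pics/top5r.png',im.astype(np.uint8))
E
python3 al.py pics/top5r.png|tail -1
```

```text
time: 7.3
position: [0.6483, 0.1159, 0.2054]
ee_rot: [[0.904, 0.428, -0.002], [0.428, -0.904, -0.015], [-0.008, 0.013, -1.0]]
force: [0.2, -0.2, -0.1]
opening: 0.0365
slide ang -111.35789359452136 off at0 0.0008321731728843522 bay ang -110.88273436843845 off at 0 0.0005129996870996266 bay vs slide at r=.08 0.0003442739515252572 implied deg 0.2465680552336091
```

Bay still aligned (~0.25°). Travel to behind the bottle.

```bash
python3 -m handwheel '[[[-2.5,-3.9,0,-0.117,0],[-2.5,-3.9,0,-0.117,0],[-2.5,-3.9,0,-0.117,0],[-2.5,-3.9,0,-0.117,0],[-2.5,-3.9,0,-0.117,0],[-2.5,-3.9,0,-0.117,0],[-2.5,-3.9,0,-0.117,0],[0,0,0,0,0]]]'
python3 - <<'E'
from h import *
s=arm.observe();print(s['position'],s['opening'],np.degrees(np.arctan2(s['ee_rot'][1,1],s['ee_rot'][0,1])))
c=optics.calibration('wrist');im=optics.capture('wrist');np.savez('w3.npz',K=c['K'],T=c['cam_to_world'])
cv2.imwrite('pics/w3r.png',im);cv2.imwrite('pics/w3.png',cv2.resize(im,None,fx=1.5625,fy=1.5625,interpolation=cv2.INTER_CUBIC))
C=np.array([.5679,.0786]);d=np.array([np.cos(np.radians(-111.4)),np.sin(np.radians(-111.4))]);n=np.array([-d[1],d[0]])
e=s['position'][:2]-C;print('r',e@d,'lat',e@n)
E
```

```text
time: 8.5
position: [0.4585, -0.162, 0.1916]
ee_rot: [[0.92, -0.391, -0.033], [-0.391, -0.92, -0.002], [-0.029, 0.015, -0.999]]
force: [0.3, 0.6, 0.1]
opening: 0.0004
[ 0.4585164  -0.16204806  0.19164794] 0.0003532956412293284 -112.99080071088041
r 0.26396830743131267 lat -0.014035347996285308
```

View pics/w3.png

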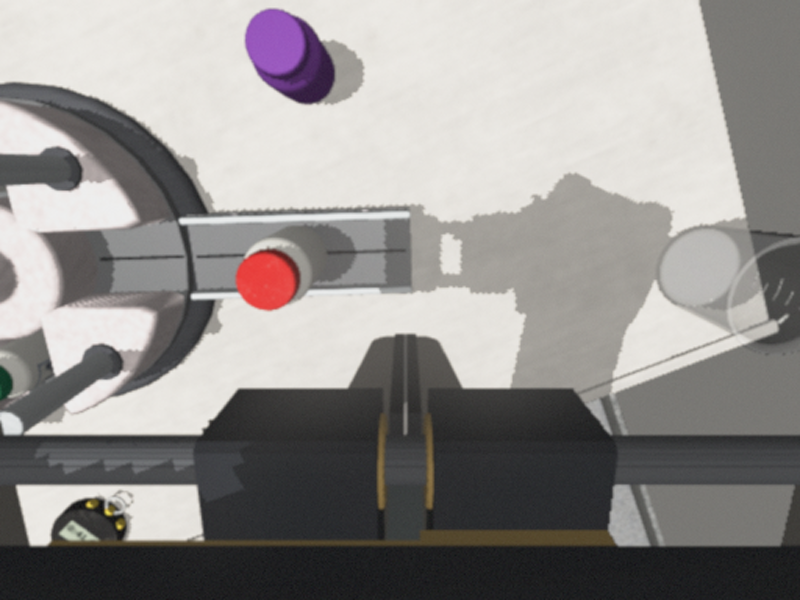

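Run:
```python
from h import *
d0=np.load('w3.npz');c={'K':d0['K'],'cam_to_world':d0['T']}
f=lambda u,v,z:p2w('wrist',u/1.5625,v/1.5625,z,c)
C=np.array([.5679,.0786]);d=np.array([np.cos(np.radians(-111.4)),np.sin(np.radians(-111.4))]);n=np.array([-d[1],d[0]])
for k,a in dict(cap=(268,279,.116),foot=(286,272,.05),s1=(197,256,.031),s2=(405,250,.031),b1=(102,260,.03),b2=(180,257,.03),end=(411,250,.031),tipTCP=(405,337,None)).items():
    if a[2] is None: continue
    w=f(*a);e=w[:2]-C;print(k,np.round(w,4),'r',round(e@d,4),'lat',round(e@n,4))
p=f(405,250,.031)-f(197,256,.031);q=f(180,257,.03)-f(102,260,.03)
print(np.degrees(np.arctan2(p[1],p[0])),np.degrees(np.arctan2(q[1],q[0])))
```

```text
cap [ 0.4997 -0.1001  0.116 ] r 0.1913 lat 0.0017
foot [ 0.492  -0.0899  0.05  ] r 0.1845 lat -0.0092
s1 [ 0.5253 -0.0308  0.031 ] r 0.1174 lat 0.0003
s2 [ 0.4708 -0.1694  0.031 ] r 0.2664 lat 0.0001
b1 [0.5494 0.0334 0.03  ] r 0.0488 lat -0.0008
b2 [ 0.5294 -0.0188  0.03  ] r 0.1047 lat -0.0003
end [ 0.4691 -0.1734  0.031 ] r 0.2707 lat -0.0
-111.46020034826456 -110.90300077531369
```

```bash
cat > st.py <<'E'
from h import *
s=arm.observe();C=np.array([.5679,.0786]);d=np.array([np.cos(np.radians(-111.4)),np.sin(np.radians(-111.4))]);n=np.array([-d[1],d[0]])
e=s['position'][:2]-C;print('t',s['time'],'r',round(e@d,4),'lat',round(e@n,4),'z',round(s['position'][2],4),'yaw',np.degrees(np.arctan2(s['ee_rot'][1,1],s['ee_rot'][0,1])),'Fr',s['force'][:2]@d,'Fl',s['force'][:2]@n,'Fz',s['force'][2])
E
python3 -m handwheel '[[[1.6,0.3,0,0.028,0],[0,0,0,0,0],[0,0,-4.5,0,0],[0,0,-4.5,0,0],[0,0,0,0,0]]]'; python3 st.py
```

```text
time: 9.18
position: [0.4812, -0.1516, 0.0981]
ee_rot: [[0.938, -0.346, -0.033], [-0.346, -0.938, -0.004], [-0.03, 0.015, -0.999]]
force: [1.0, -0.4, 0.9]
opening: 0.0005
t 9.175 r 0.246 lat 0.0033 z 0.0981 yaw -110.22722835380723 Fr 0.030127928802877846 Fl 1.0577001723615749 Fz 0.8991515959434064
```

```bash
python3 -m handwheel '[[[-0.5,-0.4,0,-0.02,0],[0,0,0,0,0],[0,0,-3,0,0],[0,0,-1.2,0,0],[0,0,0,0,0]]]'; python3 st.py
python3 - <<'E'
from h import *
im=optics.capture('side');cv2.imwrite('pics/s6r.png',im);crop(im,190,150,330,255,5.6,'s6.png')
E
```

```text
time: 9.8
position: [0.4809, -0.1567, 0.0612]
ee_rot: [[0.931, -0.364, -0.023], [-0.364, -0.931, -0.004], [-0.02, 0.012, -1.0]]
force: [-0.1, 0.0, 0.1]
opening: 0.0007
t 9.8 r 0.2508 lat 0.0049 z 0.0612 yaw -111.35531318609621 Fr 0.01045223302962699 Fl -0.11426652227702369 Fz 0.060632048979866154
```

View pics/s6.png

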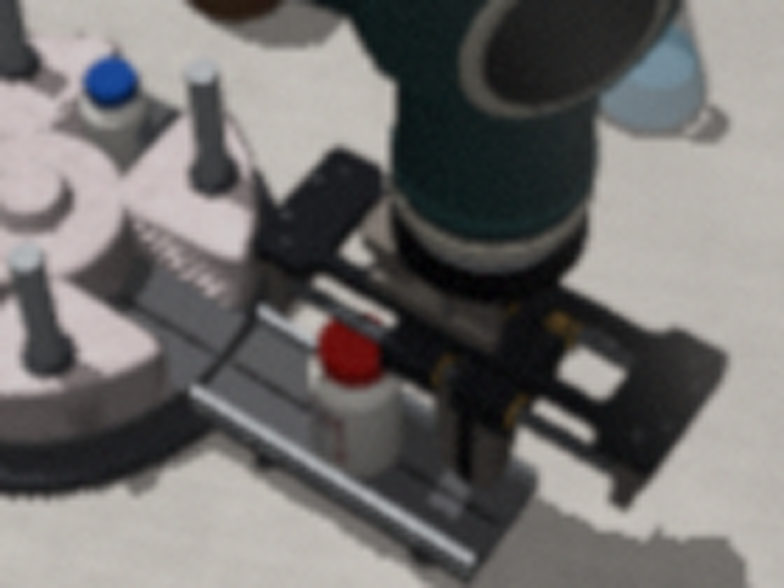

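```bash
python3 -m handwheel '[[[-0.42,0.16,-0.4,0,0],[0,0,-0.4,0,0],[0,0,0,0,0],[0.3,0.74,0,0,0],[0.3,0.74,0,0,0],[0.3,0.74,0,0,0]]]'; python3 st.py
```

```text
time: 10.6
position: [0.4874, -0.1319, 0.0549]
ee_rot: [[0.931, -0.365, -0.019], [-0.365, -0.931, -0.004], [-0.016, 0.011, -1.0]]
force: [0.2, -0.7, 0.7]
opening: 0.0001
t 10.6 r 0.2254 lat 0.0019 z 0.0549 yaw -111.38995514549482 Fr 0.5952333116149099 Fl 0.40025527331918054 Fz 0.6592986437144883
```

```bash
python3 -m handwheel '[[[0.25,0.75,0,0,0],[0.27,0.75,0,0,0],[0.28,0.75,0,0,0],[0.3,0.75,0,0,0],[0.3,0.75,0,0,0],[0.3,0.75,0,0,0]]]'; python3 st.py
python3 - <<'E'
from h import *
im=optics.capture('side');cv2.imwrite('pics/s7r.png',im);crop(im,190,150,330,255,5.6,'s7.png')
E
```

```text
time: 11.35
position: [0.5057, -0.0833, 0.0548]
ee_rot: [[0.931, -0.364, -0.019], [-0.364, -0.931, -0.005], [-0.016, 0.011, -1.0]]
force: [-0.7, -0.7, -0.5]
opening: 0.0005
t 11.35 r 0.1735 lat 0.0012 z 0.0548 yaw -111.33042104086921 Fr 0.8472745879110484 Fl -0.37543074494922857 Fz -0.5353059504935644
```

View pics/s7.png

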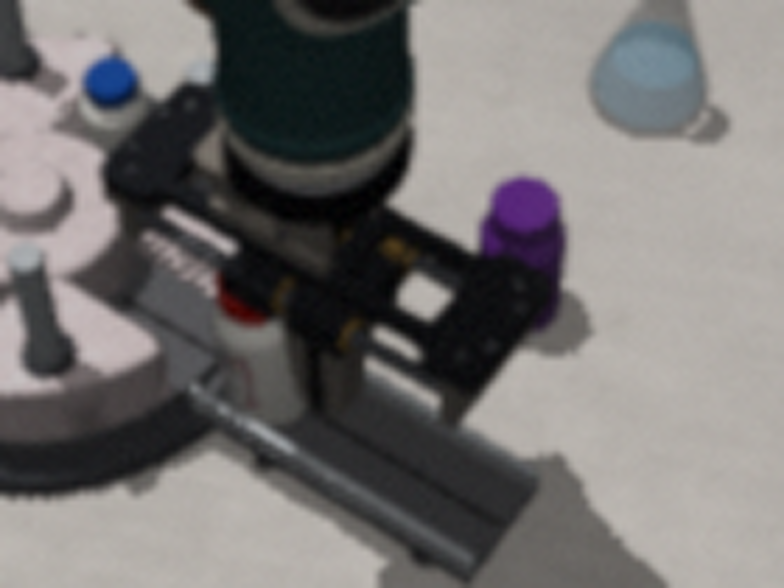

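```bash
python3 -m handwheel '[[[0.25,0.75,0,0,0],[0.26,0.75,0,0,0],[0.27,0.75,0,0,0],[0.27,0.75,0,0,0],[0.27,0.75,0,0,0]]]'; python3 st.py
python3 - <<'E'
from h import *
for n in('side','top'):
    im=optics.capture(n);cv2.imwrite(f'pics/{n}8r.png',im);crop(im,*((150,120,290,225) if n=='side' else (150,130,290,235)),5.6,n+'8.png')
E
```

```text
time: 12.02
position: [0.5201, -0.0425, 0.0547]
ee_rot: [[0.932, -0.363, -0.019], [-0.363, -0.932, -0.004], [-0.016, 0.011, -1.0]]
force: [-0.3, -0.1, 0.5]
opening: 0.0007
t 12.025 r 0.1302 lat -0.0003 z 0.0547 yaw -111.286511548659 Fr 0.1808865126729684 Fl -0.21909674855624708 Fz 0.47583905976392105
```

View pics/side8.png

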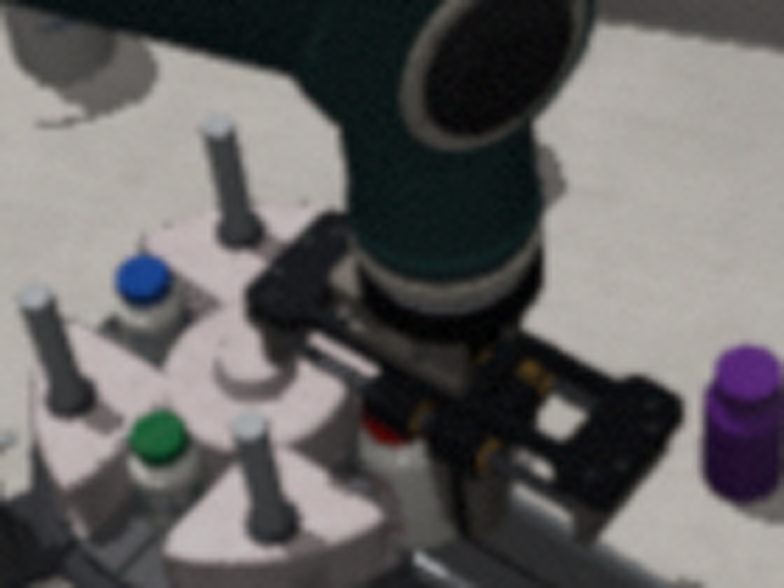

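View pics/top8.png

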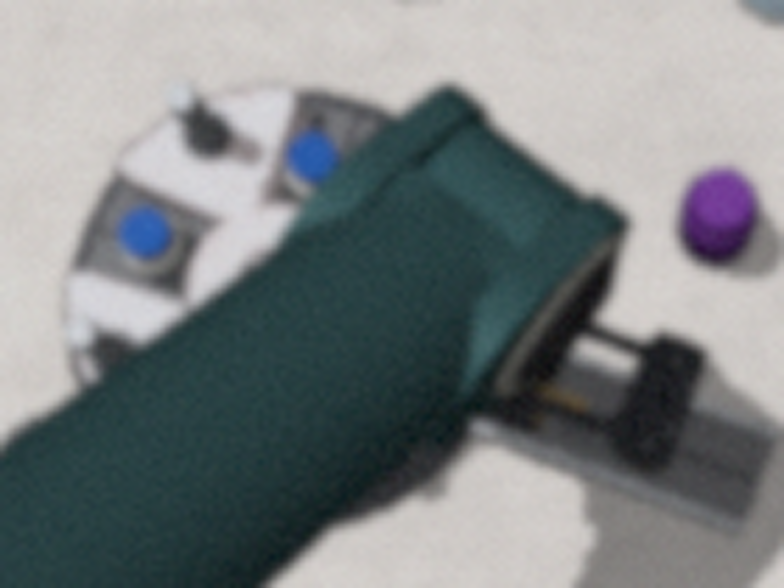

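```bash
python3 -m handwheel '[[[0.2,0.5,0,0,0],[0.2,0.5,0,0,0],[0.15,0.4,0,0,0]]]'; python3 st.py
```

```text
time: 12.5
position: [0.526, -0.0276, 0.0547]
ee_rot: [[0.932, -0.363, -0.019], [-0.363, -0.932, -0.004], [-0.016, 0.011, -1.0]]
force: [-0.0, -0.2, -0.3]
opening: 0.0004
t 12.5 r 0.1142 lat -0.0003 z 0.0547 yaw -111.26116402113905 Fr 0.20993493495277646 Fl 0.05985054881122867 Fz -0.31891696651918716
```

```bash
python3 -m handwheel '[[[0.1,0.25,0,0,0]]]'; python3 st.py; python3 -m handwheel '[[[0.1,0.2,0,0,0]]]'; python3 st.py
```

```text
time: 12.62
position: [0.5271, -0.0249, 0.0547]
ee_rot: [[0.932, -0.362, -0.019], [-0.363, -0.932, -0.004], [-0.016, 0.011, -1.0]]
force: [-0.5, -0.2, 0.5]
opening: 0.0002
t 12.625 r 0.1112 lat -0.0003 z 0.0547 yaw -111.2506965576188 Fr 0.4177115358378707 Fl -0.4051036565436693 Fz 0.4705595447921782
time: 12.75
position: [0.5281, -0.0227, 0.0547]
ee_rot: [[0.932, -0.362, -0.019], [-0.363, -0.932, -0.004], [-0.016, 0.011, -1.0]]
force: [0.1, -0.7, 0.7]
opening: 0.0002
t 12.75 r 0.1089 lat -0.0001 z 0.0547 yaw -111.25217731135561 Fr 0.594775489528541 Fl 0.39121612290843943 Fz 0.7279808530140723
```

```bash
for i in 1; do python3 -m handwheel '[[[0.08,0.2,0,0,0]]]'>/dev/null; python3 st.py; done;  python3 -m handwheel '[[[0.08,0.2,0,0,0]]]'>/dev/null; python3 st.py
python3 - <<'E'
from h import *
for n in('side','wrist'):
    im=optics.capture(n);cv2.imwrite(f'pics/{n}9r.png',im);crop(im,*((150,120,290,225) if n=='side' else (0,0,512,384)),5.6 if n=='side' else 1.56,n+'9.png')
E
```

```text
t 12.875 r 0.1066 lat -0.0 z 0.0547 yaw -111.25831442671192 Fr -0.22937641729042968 Fl 0.08961706506612699 Fz 0.17622579665894605
t 13.0 r 0.1044 lat -0.0 z 0.0547 yaw -111.26958074036156 Fr 0.4291686117964902 Fl -0.2540408588240152 Fz -0.27330674041014075
```

View pics/wrist9.png

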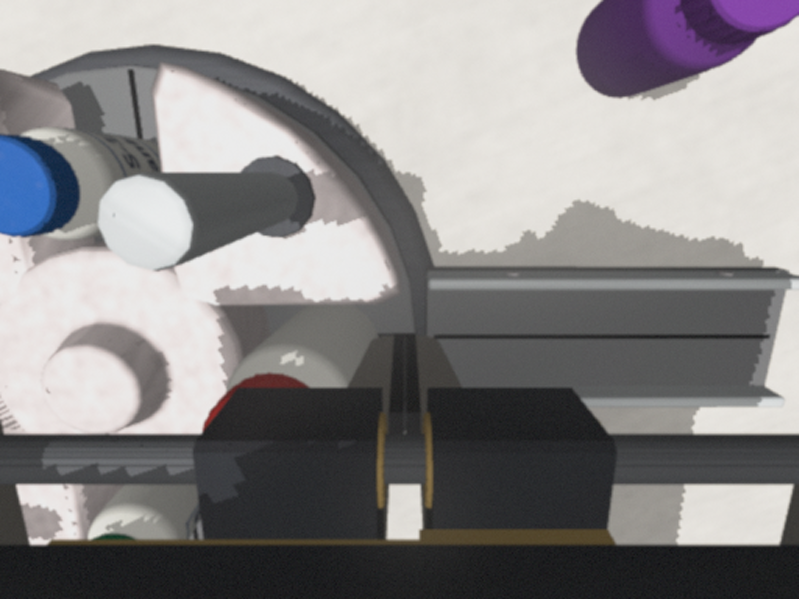

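View pics/side9.png

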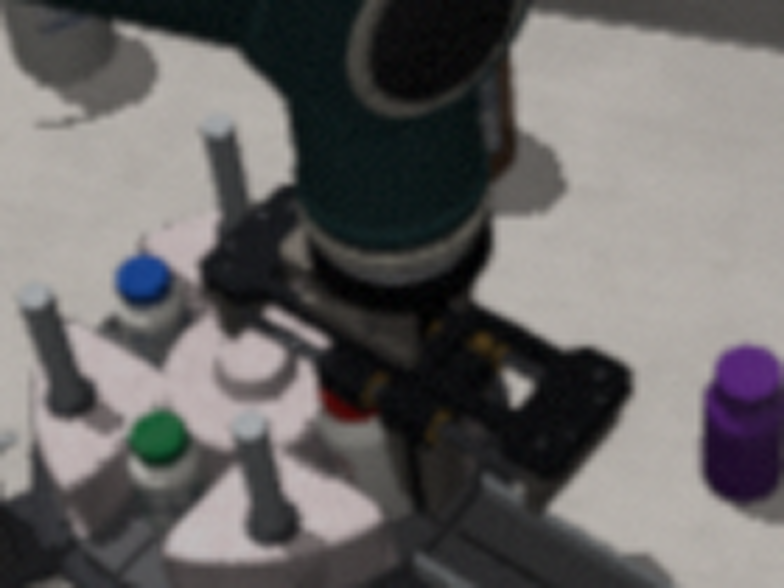

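```bash
python3 -m handwheel '[[[0.08,0.2,0,0,0]]]'>/dev/null; python3 st.py; python3 -m handwheel '[[[0.08,0.2,0,0,0]]]'>/dev/null; python3 st.py
```

```text
t 13.225 r 0.1023 lat -0.0 z 0.0547 yaw -111.27007637743235 Fr 0.28194890541527695 Fl 0.23695730975712914 Fz -0.4343205864412174
t 13.35 r 0.1006 lat 0.0001 z 0.0547 yaw -111.27414728441599 Fr 4.472575374355386 Fl 0.16955102469208594 Fz 1.1229855151603556
```

```bash
python3 -m handwheel '[[[0.06,0.15,0,0,0]]]'>/dev/null; python3 st.py; python3 -m handwheel '[[[0.06,0.15,0,0,0]]]'>/dev/null; python3 st.py
```

```text
t 13.475 r 0.1005 lat 0.0002 z 0.0548 yaw -111.31840191647915 Fr 6.436928798813032 Fl -0.8017558201950199 Fz 0.878603763297457
t 13.6 r 0.1005 lat 0.0004 z 0.0549 yaw -111.38401756393162 Fr 4.520955701825816 Fl 0.726143846789225 Fz 1.276252822837697
```

```bash
python3 -m handwheel '[[[-0.1,-0.25,0,0,0],[-0.3,-0.75,0,0,0],[-0.4,-1,0,0,0],[-0.4,-1,0,0,0],[0,0,0,0,0],[0,0,5,0,0],[0,0,5,0,0],[0,0,5,0,0],[-2,-4,0,0,0],[-2,-4,0,0,0]]]'; python3 st.py
python3 - <<'E'
from h import *
for n in('side','top'):
    im=sum(optics.capture(n).astype(np.float32) for _ in range(3))/3;im=im.astype(np.uint8);cv2.imwrite(f'pics/{n}10r.png',im);crop(im,*((130,110,290,230) if n=='side' else (150,130,290,235)),5 if n=='side' else 5.6,n+'10.png')
E
```

```text
time: 14.85
position: [0.4796, -0.1243, 0.209]
ee_rot: [[0.934, -0.357, -0.02], [-0.357, -0.934, -0.007], [-0.016, 0.014, -1.0]]
force: [0.0, 0.1, -0.5]
opening: 0.0
t 14.85 r 0.2212 lat -0.0082 z 0.209 yaw -110.91008952522371 Fr -0.07657587818892737 Fl -0.01455863475585496 Fz -0.48073165161767184
```

View pics/side10.png

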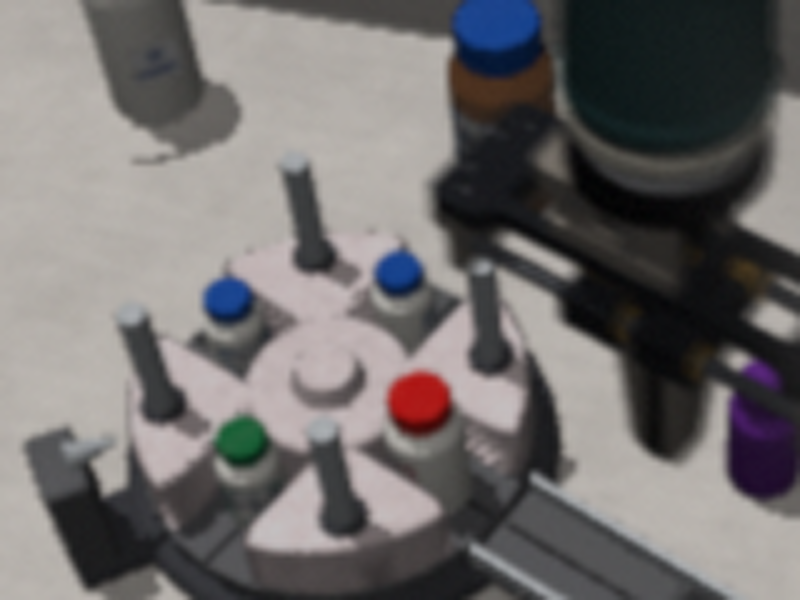

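View pics/top10.png

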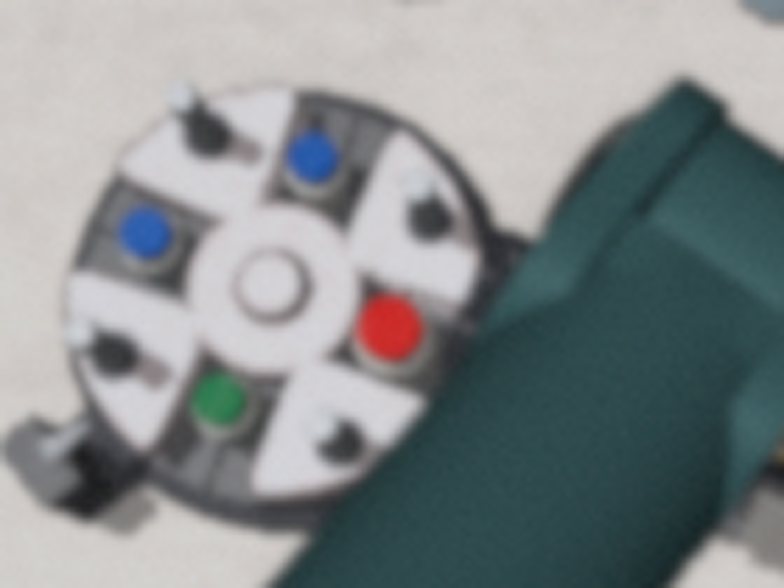

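```bash
python3 - <<'E'
from h import *
C=np.array([.5679,.0786]);w=p2w('top',150+389/5.6,130+328/5.6,.115)[:2]-C;print('top',np.hypot(*w),np.degrees(np.arctan2(w[1],w[0])))
w=p2w('side',130+419/5,110+398/5,.115)[:2]-C;print('side',np.hypot(*w),np.degrees(np.arctan2(w[1],w[0])))
E
python3 -m handwheel '[[[0.4,2.2,0,0.18,0.5],[0.4,2.2,0,0.18,0.5],[0.4,2.2,0,0.18,0.5],[0.4,2.2,0,0.18,0.5],[0.4,2.2,0,0.18,0.5],[0.4,2.2,0,0.18,0.5],[0.4,2.2,0,0.18,0.5],[0.4,2.2,0,0.18,0.5],[0.4,2.2,0,0.18,0.5],[0.4,2.2,0,0.18,0.5],[0.4,2.2,0,0.18,0.5],[0.4,2.2,0,0.18,0.5]]]'; python3 arc.py -1 1
```

```text
top 0.0717054398380062 -114.87247763983135
side 0.0709149238723097 -114.53121363604032
time: 16.65
position: [0.5298, 0.1647, 0.2041]
ee_rot: [[-0.305, 0.952, 0.02], [0.952, 0.305, -0.017], [-0.022, 0.013, -1.0]]
force: [-0.3, -0.1, -0.2]
opening: 0.0463
t 16.65 ang 113.89982312020774 r 0.09128515895834269 yaw 17.76049636567095 z 0.20413749611371765 F [-0.27153013 -0.1174026  -0.18242459] op 0.046297013170957343
[ 0.27 -0.24] yaw/row -0.017453292519943295
```

Run:
```python
from h import *
C=np.array([.5679,.0786])
for k,t,s,a,r,z in[('red',(389,328),(419,398),-111.4,.067,.115),('blue1',(315,157),(400,271),-21.4,.0635,.098),('blue2',(146,230),(228,298),68.6,.0635,.098),('green',(217,400),(243,440),158.6,.0635,.098)]:
    ex=C+r*np.array([np.cos(np.radians(a)),np.sin(np.radians(a))])
    print(k,np.round((p2w('top',150+t[0]/5.6,130+t[1]/5.6,z)[:2]-ex)*1000,1),np.round((p2w('side',130+s[0]/5,110+s[1]/5,z)[:2]-ex)*1000,1))
```

```text
red [-5.7 -2.7] [-5.  -2.1]
blue1 [ 1.4 -2.1] [ 1.4 -1. ]
blue2 [0.2 0.3] [-1.3  1.2]
green [-4.1 -1.3] [-4.4 -3. ]
```

Run:
```python
from h import *
c=optics.calibration('wrist');im=optics.capture('wrist');np.savez('w4.npz',K=c['K'],T=c['cam_to_world'])
cv2.imwrite('pics/w4r.png',im);cv2.imwrite('pics/w4.png',cv2.resize(im,None,fx=1.5625,fy=1.5625,interpolation=cv2.INTER_CUBIC))
im=cv2.imread('pics/top10r.png');cv2.imwrite('pics/top10z.png',cv2.resize(cv2.convertScaleAbs(im[160:215,170:250],alpha=1.5,beta=-30),None,fx=10,fy=10,interpolation=cv2.INTER_CUBIC))
```

```text
(no output)
```

View pics/w4.png

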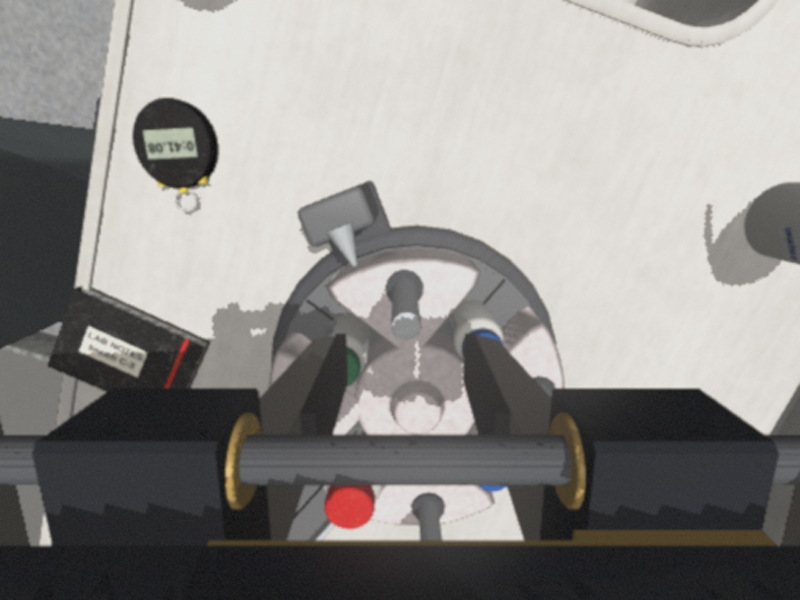

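View pics/top10z.png

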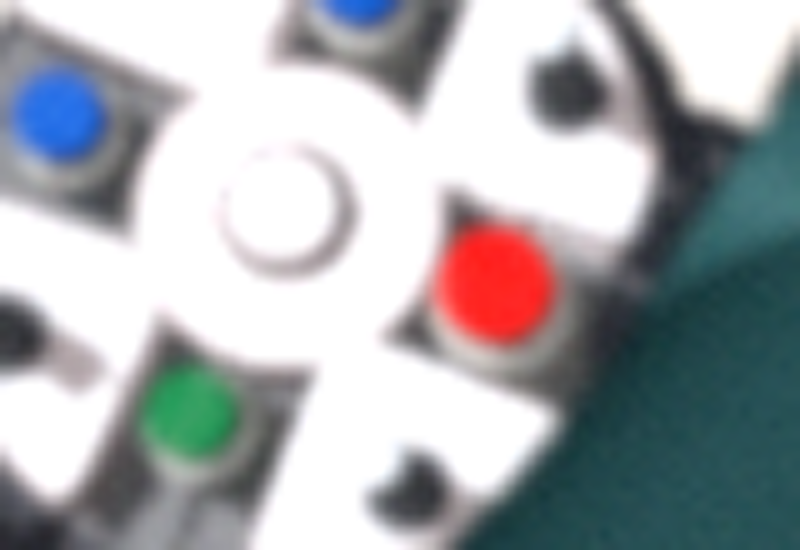

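Run:
```python
from h import *
d0=np.load('w4.npz');c={'K':d0['K'],'cam_to_world':d0['T']}
f=lambda u,v,z:p2w('wrist',u/1.5625,v/1.5625,z,c)[:2]
C=np.array([.5679,.0786]);d=np.array([np.cos(np.radians(-111.4)),np.sin(np.radians(-111.4))]);n=np.array([-d[1],d[0]])
e=f(350,507,.116)-C;print('cap',e@d,e@n)
for k,a in dict(post=(406,325,.15),post2=(428,504,.15),pintip=(354,264,.09),knob=(417,405,.085)).items():
    e=f(*a)-C;print(k,f(*a),np.hypot(*e),np.degrees(np.arctan2(e[1],e[0])))
```

```text
cap 0.06554224598110872 -0.0037548262011558482
post [0.53288886 0.16085444] 0.08939559794589046 113.05675475204775
post2 [0.5777084  0.06226279] 0.019055419222953934 -59.02059035770923
pintip [0.49714791 0.16984588] 0.11546284835669927 127.79001420816546
knob [0.56578473 0.08676984] 0.008439234824309921 104.51580352747135
```

```bash
python3 -m handwheel '[[[0.27,-0.5,0,0.09,0.5],[0,0,0,0,0.5],[0,0,-3,0,0.5]]]'; python3 arc.py -1 1
```

```text
time: 17.08
position: [0.5334, 0.1665, 0.1742]
ee_rot: [[-0.396, 0.918, 0.023], [0.918, 0.397, -0.012], [-0.02, 0.017, -1.0]]
force: [0.0, 0.0, -0.5]
opening: 0.0462
t 17.075 ang 111.38178002489437 r 0.09157538183267105 yaw 23.374915310492366 z 0.17416087554421356 F [ 0.02667423  0.00658008 -0.50806723] op 0.046183174905011684
[ 0.27 -0.28] yaw/row -0.017453292519943295
```

```bash
python3 -m handwheel '[[[-0.1,-0.7,0,0,0.5],[0,0,-3,0,0.5],[0,0,-2.5,0,0.5],[0,0,0,0,0.5]]]'; python3 arc.py -1 1
```

```text
time: 17.58
position: [0.5324, 0.158, 0.1193]
ee_rot: [[-0.388, 0.921, 0.023], [0.921, 0.388, -0.013], [-0.021, 0.016, -1.0]]
force: [-0.2, 1.0, 1.1]
opening: 0.0458
t 17.575 ang 114.11530975981822 r 0.08413386041305873 yaw 22.850111572233935 z 0.11926629980085202 F [-0.22272356  1.02619767  1.143104  ] op 0.045785866945919865
[-0.02  0.41] yaw/row -0.017453292519943295
```

```bash
sed -i 's/C=np.array(\[.5668,.0812\])/C=np.array([.5679,.0786])/' arc.py; python3 -m handwheel '[[[0,0,0,0,0],[0,0,0,0,0],[0,0,0,0,0],[0,0,0,0,0]]]'; python3 arc.py -40 8
```

```text
time: 18.08
position: [0.5343, 0.1582, 0.123]
ee_rot: [[-0.386, 0.922, 0.027], [0.922, 0.386, -0.011], [-0.021, 0.021, -1.0]]
force: [-0.3, -0.5, -5.2]
opening: 0.0152
t 18.075 ang 112.8991554450558 r 0.08635613634826325 yaw 22.73927474663812 z 0.12299424036511517 F [-0.26925562 -0.50541722 -5.2462254 ] op 0.015176133671320882
[0.66 0.42] [0.74 0.2 ] [0.76 0.14] [0.76 0.07] [0.77 0.01] [ 0.77 -0.06] [ 0.76 -0.13] [ 0.74 -0.19] yaw/row -0.08726646259971647
```

```bash
python3 -m handwheel '[[[0.5,0.3,0,-0.06,0],[0.74,0.2,0,-0.087,0],[0.76,0.14,0,-0.087,0],[0.76,0.07,0,-0.087,0],[0.77,0.01,0,-0.087,0],[0.77,-0.06,0,-0.087,0],[0.76,-0.13,0,-0.087,0],[0.74,-0.19,0,-0.087,0]]]'; python3 arc.py -40 8
```

```text
time: 19.08
position: [0.5917, 0.1618, 0.123]
ee_rot: [[0.288, 0.958, 0.009], [0.957, -0.288, -0.025], [-0.021, 0.016, -1.0]]
force: [0.1, -1.3, -0.2]
opening: 0.0155
t 19.075 ang 74.02524179255502 r 0.08656585069045494 yaw -16.72825213256203 z 0.12296267912902051 F [ 0.13053879 -1.33630738 -0.23985567] op 0.015458117241337777
[ 0.77 -0.11] [ 0.7  -0.31] [ 0.67 -0.37] [ 0.64 -0.42] [ 0.6  -0.48] [ 0.56 -0.53] [ 0.51 -0.57] [ 0.46 -0.62] yaw/row -0.08726646259971647
```

```bash
python3 -m handwheel '[[[0.73,-0.18,0,-0.087,0],[0.7,-0.31,0,-0.087,0],[0.67,-0.37,0,-0.087,0],[0.64,-0.42,0,-0.087,0],[0.6,-0.48,0,-0.087,0],[0.56,-0.53,0,-0.087,0],[0.51,-0.57,0,-0.087,0],[0.46,-0.62,0,-0.087,0]]]'; python3 arc.py -35 8
```

```text
time: 20.08
position: [0.6404, 0.1259, 0.123]
ee_rot: [[0.847, 0.532, -0.014], [0.532, -0.847, -0.025], [-0.025, 0.013, -1.0]]
force: [-0.9, -0.2, 1.3]
opening: 0.0152
t 20.075 ang 33.14240486037714 r 0.08658809462348135 yaw -57.846747587765094 z 0.12298796433917536 F [-0.90179944 -0.23628421  1.28040389] op 0.015213183466936267
[ 0.46 -0.5 ] [ 0.3 -0.6] [ 0.25 -0.62] [ 0.21 -0.64] [ 0.16 -0.65] [ 0.11 -0.66] [ 0.06 -0.67] [ 0.   -0.67] yaw/row -0.07635815477475191
```

```bash
python3 -m handwheel '[[[0.4,-0.54,0,-0.078,0],[0.3,-0.6,0,-0.078,0],[0.25,-0.62,0,-0.078,0],[0.21,-0.64,0,-0.078,0],[0.16,-0.65,0,-0.078,0],[0.11,-0.66,0,-0.078,0],[0.06,-0.67,0,-0.078,0],[0,-0.6,0,-0.07,0],[0,0,0,0,0]]]'; python3 arc.py -4 1
python3 - <<'E'
from h import *
for n in('side','top'):
    im=sum(optics.capture(n).astype(np.float32) for _ in range(3))/3;im=im.astype(np.uint8);cv2.imwrite(f'pics/{n}11r.png',im);crop(im,*((130,110,290,230) if n=='side' else (150,130,290,235)),5 if n=='side' else 5.6,n+'11.png')
E
```

```text
time: 21.2
position: [0.6541, 0.0737, 0.123]
ee_rot: [[0.997, -0.074, -0.03], [-0.074, -0.997, -0.011], [-0.029, 0.013, -0.999]]
force: [0.5, -1.1, -0.3]
opening: 0.0154
t 21.2 ang -3.220846637587183 r 0.0863624751465992 yaw -94.25155228323723 z 0.12302700498073697 F [ 0.45516335 -1.11982905 -0.26521503] op 0.015370296472551353
[ 0.11 -0.62] yaw/row -0.06981317007977318
```

View pics/top11.png

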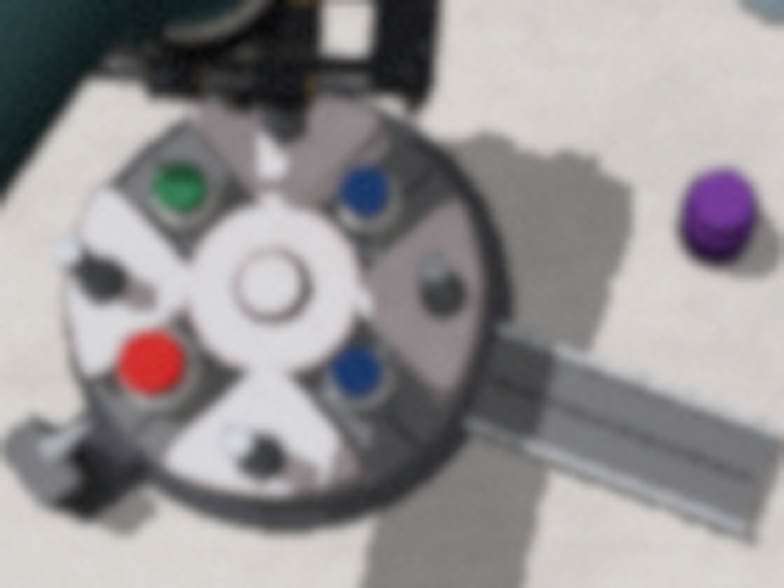

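View pics/side11.png

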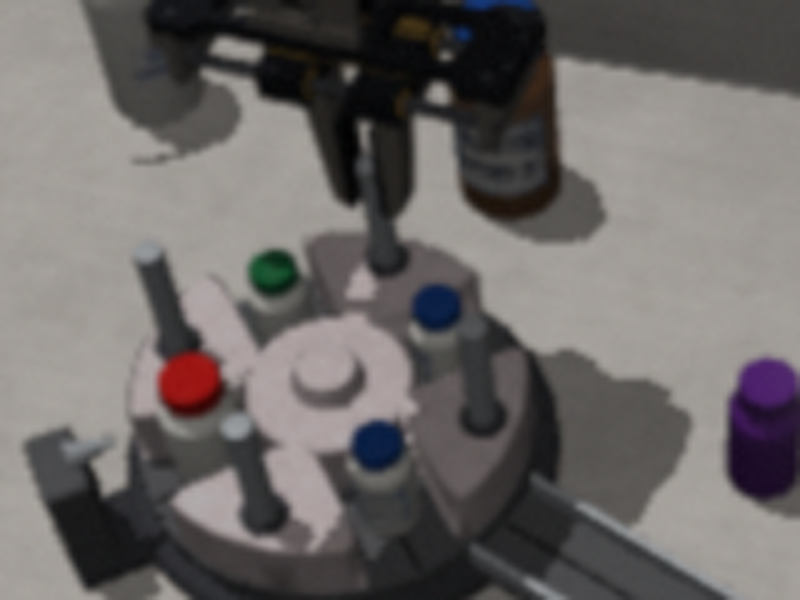

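```bash
python3 -m handwheel '[[[-0.02,-0.3,0,-0.03,0],[-0.02,-0.18,0,-0.025,0],[0,0,0,0,0]]]'; python3 arc.py -1 1
cat > al2.py <<'E'
import sys;from al import *
im=cv2.imread(sys.argv[1]);cal=optics.calibration('top');C=np.array([.5679,.0786])
for k in(0,90,180,270):
    a0=128.6+k;B=ridge(im,C,np.radians(a0),np.arange(.086,.107,.003),.030,.010,cal)
    print(k,np.round(B*1000,1).tolist(),'median deg',np.degrees(np.median(B[:,1]/B[:,0])))
E
python3 - <<'E'
from h import *
im=sum(optics.capture('top').astype(np.float32) for _ in range(4))/4;im=im.astype(np.uint8);cv2.imwrite('pics/top12r.png',im)
cv2.imwrite('pics/top12z.png',cv2.resize(cv2.convertScaleAbs(im[145:230,155:245],alpha=1.8,beta=-30),None,fx=7,fy=7,interpolation=cv2.INTER_CUBIC))
E
python3 al2.py pics/top12r.png
```

```text
time: 21.88
position: [0.6538, 0.0699, 0.123]
ee_rot: [[0.991, -0.13, -0.031], [-0.131, -0.991, -0.008], [-0.029, 0.012, -0.999]]
force: [-0.8, -0.6, -0.2]
opening: 0.0153
t 21.875 ang -5.8127719572995105 r 0.08632481425711948 yaw -97.49802890006143 z 0.12299603481550134 F [-0.84908075 -0.64630797 -0.2231886 ] op 0.01526685440214293
[ 0.15 -0.17] yaw/row -0.017453292519943295
0 [[86.0, 7.5], [89.0, 5.0], [92.0, 2.9], [95.0, 1.5], [98.0, 1.0], [101.0, 0.9], [104.0, 0.8], [107.0, 0.5]] median deg 0.7624947546918788
90 [[86.0, 1.1], [89.0, 1.1], [92.0, 1.0], [95.0, 0.9], [98.0, 0.1], [101.0, 0.1], [104.0, 0.5], [107.0, 2.1]] median deg 0.6070485665828342
180 [[86.0, -2.2], [89.0, -0.1], [92.0, 0.9], [95.0, 1.0], [98.0, 1.1], [101.0, 1.5], [104.0, 1.1], [107.0, 1.0]] median deg 0.5833582434650593
270 [[86.0, -6.5], [89.0, -5.5], [92.0, -3.6], [95.0, -2.5], [98.0, -0.6], [101.0, 0.5], [104.0, 1.0], [107.0, 1.6]] median deg -0.936371716775919
```

View pics/top12z.png

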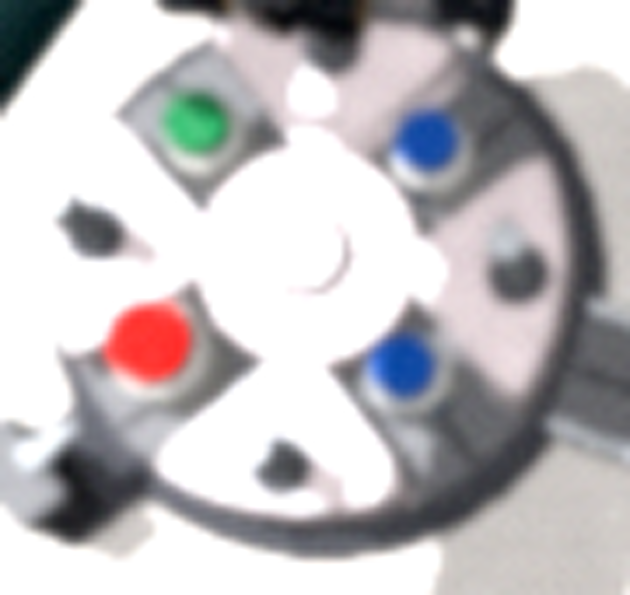

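```bash
python3 -m handwheel '[[[-0.01,-0.09,0,-0.01,0],[0,0,0,0,0]]]'; python3 arc.py -1 1
python3 - <<'E'
from h import *
im=sum(optics.capture('top').astype(np.float32) for _ in range(4))/4;im=im.astype(np.uint8);cv2.imwrite('pics/top13r.png',im)
E
python3 al2.py pics/top13r.png
```

```text
time: 22.32
position: [0.6537, 0.0692, 0.123]
ee_rot: [[0.99, -0.14, -0.031], [-0.14, -0.99, -0.008], [-0.029, 0.012, -0.999]]
force: [-1.3, -2.2, -1.3]
opening: 0.015
t 22.325 ang -6.272779058339908 r 0.08634703035655232 yaw -98.0520882933635 z 0.12303179418088703 F [-1.25069942 -2.24212717 -1.26101929] op 0.01501082326160347
[ 0.15 -0.17] yaw/row -0.017453292519943295
0 [[86.0, 6.6], [89.0, 4.5], [92.0, 2.5], [95.0, 0.5], [98.0, -0.5], [101.0, -0.4], [104.0, 0.3], [107.0, -0.3]] median deg 0.20616707597197978
90 [[86.0, 0.5], [89.0, -0.1], [92.0, -0.4], [95.0, -0.4], [98.0, -0.4], [101.0, -0.1], [104.0, -0.1], [107.0, -0.9]] median deg -0.15358215556482768
180 [[86.0, -2.3], [89.0, -0.2], [92.0, 0.0], [95.0, -0.1], [98.0, -0.1], [101.0, -0.4], [104.0, -0.1], [107.0, 0.7]] median deg -0.043461320801325344
270 [[86.0, -7.6], [89.0, -6.5], [92.0, -4.9], [95.0, -2.6], [98.0, -1.8], [101.0, -0.4], [104.0, -0.1], [107.0, 0.3]] median deg -1.3142553927397898
```

```bash
python3 -m handwheel '[[[0,0,0,0,0.4],[0,0,0,0,0.4],[0,0,0,0,0.4],[0,0,4,0,0.4],[0,0,4.5,0,0.4],[0,0,2,0,0.4]]]'
python3 - <<'E'
from h import *
im=sum(optics.capture('top').astype(np.float32) for _ in range(4))/4;im=im.astype(np.uint8);cv2.imwrite('pics/top14r.png',im)
E
python3 al2.py pics/top14r.png
```

```text
time: 23.28
position: [0.6525, 0.0711, 0.2287]
ee_rot: [[0.99, -0.139, -0.035], [-0.139, -0.99, -0.007], [-0.033, 0.012, -0.999]]
force: [0.2, 0.5, -0.0]
opening: 0.0368
0 [[86.0, 6.6], [89.0, 4.5], [92.0, 2.1], [95.0, 0.5], [98.0, -0.4], [101.0, -0.1], [104.0, -0.1], [107.0, -0.2]] median deg 0.131995613702928
90 [[86.0, 1.9], [89.0, 2.2], [92.0, 8.6], [95.0, 8.8], [98.0, 0.3], [101.0, 0.0], [104.0, -0.1], [107.0, -1.0]] median deg 0.7286390676831966
180 [[86.0, -2.2], [89.0, -0.4], [92.0, 0.4], [95.0, 0.0], [98.0, -0.4], [101.0, -0.4], [104.0, 0.4], [107.0, 0.7]] median deg -0.10341608965550121
270 [[86.0, -6.3], [89.0, -5.2], [92.0, -3.8], [95.0, 2.7], [98.0, 1.0], [101.0, 0.5], [104.0, 0.1], [107.0, 0.3]] median deg 0.1173760344920604
```

```bash
python3 -m handwheel '[[[-3.7,1.2,0.3,0,0.4],[-3.7,1.2,0.3,0,0.4],[-3.7,1.2,0.3,0,0.4],[-3.7,1.2,0,0,0.4],[-3.7,1.2,0,0,0.4],[-3.7,1.2,0,0,0.4],[0,0,0,0,0.4]]]'
python3 - <<'E'
from h import *
c=optics.calibration('wrist');im=optics.capture('wrist');np.savez('w5.npz',K=c['K'],T=c['cam_to_world'])
cv2.imwrite('pics/w5r.png',im);cv2.imwrite('pics/w5.png',cv2.resize(im,None,fx=1.5625,fy=1.5625,interpolation=cv2.INTER_CUBIC))
E
```

```text
time: 24.35
position: [0.4145, 0.146, 0.2217]
ee_rot: [[0.989, -0.134, -0.058], [-0.135, -0.991, -0.018], [-0.055, 0.025, -0.998]]
force: [0.1, 0.5, -0.8]
opening: 0.0366
```

View pics/w5.png

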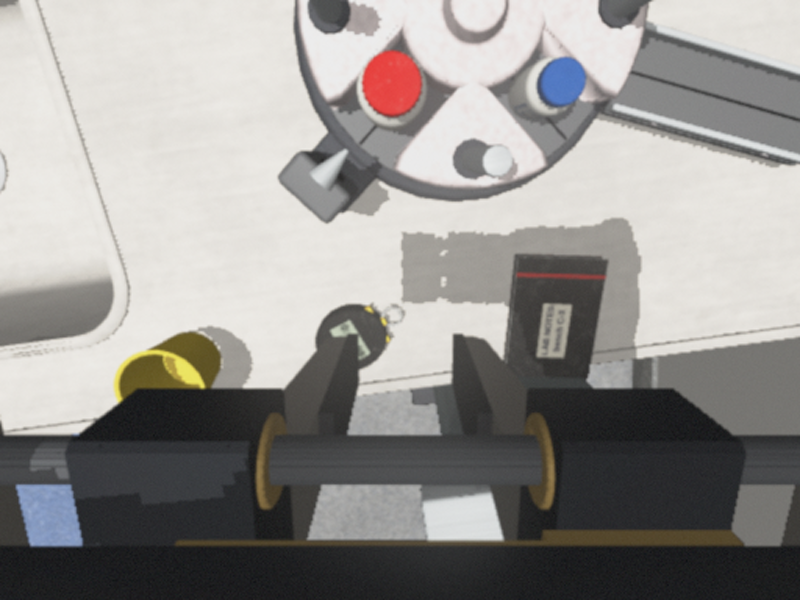

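Run:
```python
from h import *
im=cv2.imread('pics/w5r.png');crop(im,170,0,300,140,5,'w5z.png')
d0=np.load('w5.npz');c={'K':d0['K'],'cam_to_world':d0['T']}
f=lambda u,v,z:p2w('wrist',u/1.5625,v/1.5625,z,c)[:2]
C=np.array([.5679,.0786])
for k,a in dict(red=(391,82,.116),blue=(562,82,.098),pin=(347,151,.088),pinb=(326,177,.088),line1=(377,125,.03),line2=(361,141,.03),bl1=(549,121,.03),bl2=(566,138,.03),sl1=(640,73,.031),sl2=(798,115,.031),knob=(475,10,.08)).items():
    e=f(*a)-C;print(k,np.round(e,4),round(np.hypot(*e),4),np.degrees(np.arctan2(e[1],e[0])))
```

```text
red [-0.0403  0.0574] 0.0702 125.08541554324822
blue [-0.0508 -0.0408] 0.0652 -141.20934970397283
pin [-0.0716  0.0894] 0.1146 128.70523167386062
pinb [-0.0852  0.105 ] 0.1353 129.04912536957846
line1 [-0.0559  0.0702] 0.0897 128.50356111324157
line2 [-0.0652  0.0835] 0.1059 127.98874457572238
bl1 [-0.0698 -0.0546] 0.0886 -141.96574523240992
bl2 [-0.0832 -0.0666] 0.1066 -141.33002070509636
sl1 [-0.0463 -0.1202] 0.1288 -111.06354345687735
sl2 [-0.09   -0.2372] 0.2537 -110.78019421871024
knob [-0.0037  0.0025] 0.0044 145.61593233698144
```

View pics/w5z.png

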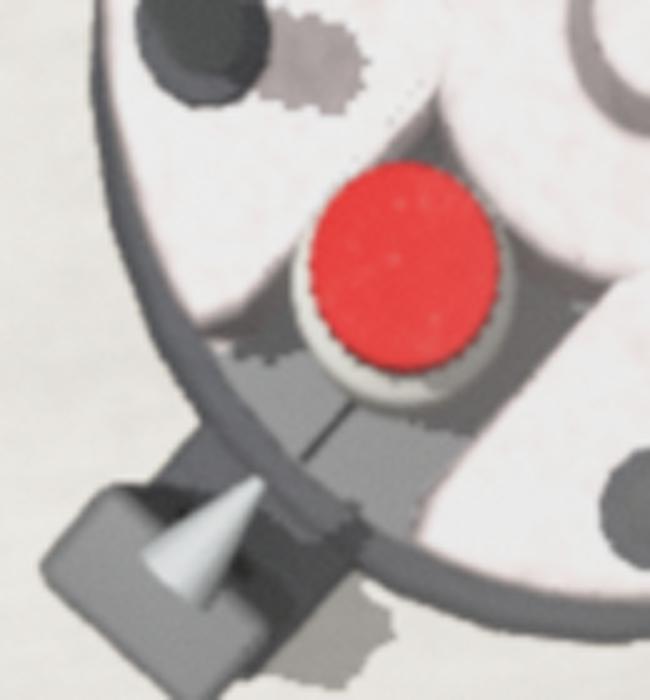

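Run:
```python
from h import *
from scipy.optimize import least_squares
im=cv2.imread('pics/w5r.png')
d0=np.load('w5.npz');c={'K':d0['K'],'cam_to_world':d0['T']};print(d0['T'][:3,3])
f=lambda u,v,z:p2w('wrist',u/5+170,v/5,z,c)[:2]
def fit(pts,z,r,x0):
    P=np.array([f(*p,z) for p in pts]);s=least_squares(lambda x:np.hypot(*(P-x).T)-r,x0);return s.x,np.round(s.fun*1000,1)
h,e=fit([(440,100),(460,160),(500,215),(560,260),(600,272)],.07,.046,[.568,.079]);print('hub',h,e)
for z in(.03,.034):
    b,e=fit([(330,370),(350,390),(390,406),(430,400),(465,384)],z,.021,[.527,.136]);print('foot',b,e,np.hypot(*(b-h)),np.hypot(*(b-[.5679,.0786])))
for p in[(405,265)]:print('cap',f(*p,.116)-h,np.hypot(*(f(*p,.116)-h)))
# deck line projections
C=h;print([np.degrees(np.arctan2(*(f(*p,.03)-C)[::-1])) for p in[(352,405),(305,458)]])
crop(im,210,20,290,95,10,'w5zz.png')
```

```text
[0.49151091 0.14018812 0.38719249]
hub [0.5688608  0.07910497] [-0.5  0.3  0.3  0.2 -0.5]
foot [0.53001788 0.13575417] [ 0.   0.1  0.  -0.5  0.4] 0.06868699714605901 0.06856860836119166
foot [0.52985354 0.13574109] [-0.   0.1  0.1 -0.5  0.4] 0.06876928853534493 0.06864864547796122
cap [-0.04176247  0.05632271] 0.07011669979975073
[np.float64(129.17557719058428), np.float64(129.07797003917713)]
```

View pics/w5zz.png

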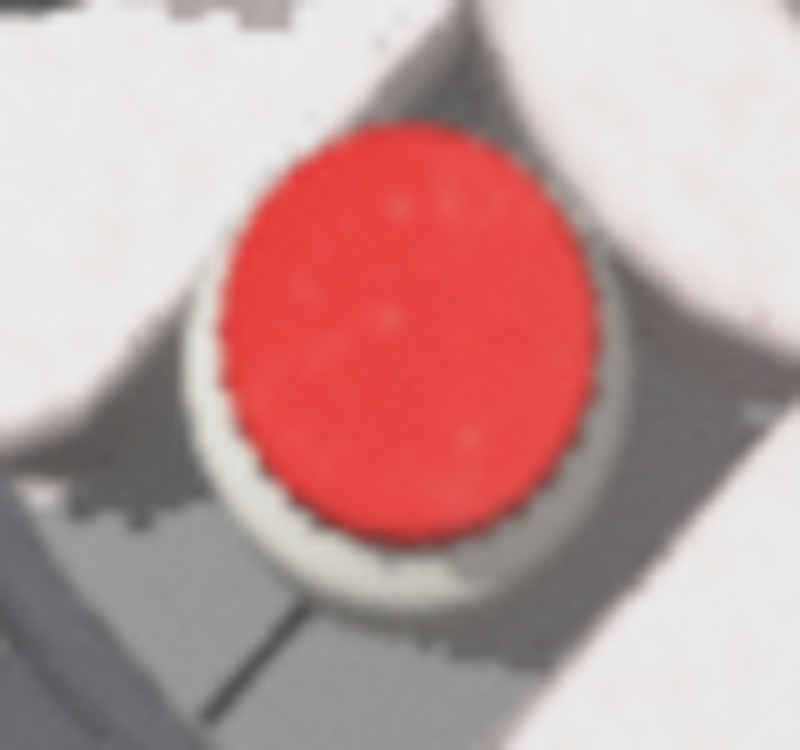

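```bash
python3 -m handwheel '[[[0,0,2,0,0.4],[0,0,0,0,0.4],[0,0,0,0,0.4]]]'
python3 - <<'E'
from h import *
a=cv2.imread('pics/top0.png');b=optics.capture('top');cv2.imwrite('pics/fin.png',b)
cv2.imwrite('pics/fins.png',optics.capture('side'))
E
```

```text
time: 24.78
position: [0.4178, 0.1433, 0.2415]
ee_rot: [[0.989, -0.139, -0.054], [-0.14, -0.99, -0.022], [-0.051, 0.029, -0.998]]
force: [-0.1, 0.9, -0.1]
opening: 0.0367
```

View pics/fin.png

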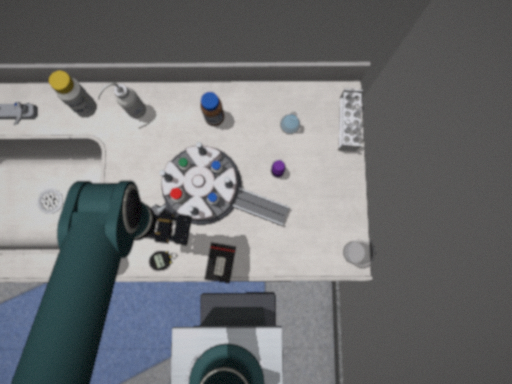

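View pics/fins.png

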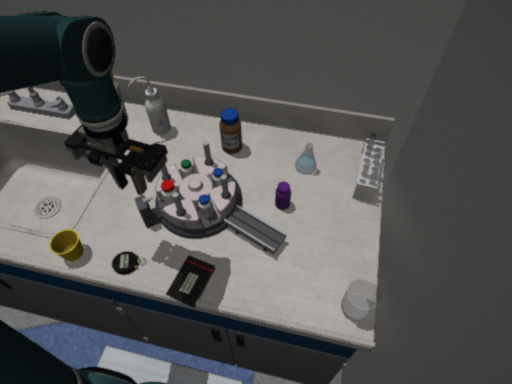

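Both views show all four bottles upright in their bays, the red cap at the pointer (top view, pixel 176,193), the bystanders where they began, and the arm clear of everything.

```bash
python3 -c "
from cell import arm
print(arm.job_done(), arm.observe()['time'])"
```

```text
the job is handed in; nothing more can be done
the job is handed in; nothing more can be done
```

The red-capped bottle is loaded, its bay points at the reading post's pointer, and the job was handed in at about 25 s.

- **First turn:** I gripped a post and turned the empty bay to face the slide. The dark bay and slide lines agreed to about 0.25° after release.
- **Loading:** I pushed the bottle along the slide with the shut fingers, without lifting it. It stopped against the hub with the push force rising to about 6 N.
- **Second turn:** I gripped another post and turned the table 120° clockwise. After release the bay line was within about 0.2° of the pointer direction in the top view. In the wrist view it was within about 1°, using read-off pixels.
- **Last look:** All four bottles stood upright in their bays, the bystanders looked unmoved, and the arm touched nothing.

**A disagreement I left alone:** after loading, the estimates of the bottle's distance from the axis ran from 65.5 to 72 mm, against 67 mm for fully home. The closest check after the last turn, fitted to its foot, gave about 68.6 mm. The bottle also sits about 4 mm to one side of the bay's centre line, against one wedge, which is within the bay's play. I took it as home because of the contact force and did not push again.

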